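# Touch off, fill and close a decorator's starter carton

## Task

With the fingertips, gently touch off the plate that holds the pink carton at its three sprung pads: red, then yellow, then blue. Then fill the carton so that it holds exactly one pot, one stamp, one tin and one jar - some are in it already, so leave those and leave their duplicates on the table - without disturbing the other things lying about. Last, close the carton: fold the short left and right flaps down flat, then the long near and far flaps flat over them.

Things in the scene. Friction and masses are not known exactly. Their poses are not given: they have to be found in the camera images.
- carton (a point): Centre of the mouth of the open pink carton, level with its wall tops, 84 mm above the table; z up, -x its near side (towards the robot), +y its left. Outside it is 150 mm along its x, 180 mm along its y; walls 4 mm thick, 60 mm high; inner floor 57 mm below this point. Fixed, but may stand turned on the table.
- fixture: Aluminium plate 24 mm thick that carries the carton, fixed; origin on the table under the carton's centre, axes as the carton's. It reaches 45 mm beyond the carton's walls on the near and right (-y) sides, 15 mm on the left, 10 mm on the far side.
- pad_red: Red touch-off pad, the left one of the two on the near edge of the plate: a sprung block 34 mm wide, 18 mm tall, centred 13 mm above the table, standing 15 mm out of the edge. Face 135 mm nearer than the carton's centre and 75 mm to the left of it. Its x axis points inward, the way it is pressed; its face is 15 mm outward of this origin. It yields 1 mm per 1.2 N and stops dead after 8 mm.
- pad_yellow: Yellow touch-off pad, the right one of the two on the near edge of the plate: a sprung block 34 mm wide, 18 mm tall, centred 13 mm above the table, standing 15 mm out of the edge. Face 135 mm nearer than the carton's centre and 95 mm to the right of it. Its x axis points inward, the way it is pressed; its face is 15 mm outward of this origin. It yields 1 mm per 1.2 N and stops dead after 8 mm.
- pad_blue: Blue touch-off pad, the only one on the right-hand edge of the plate: a sprung block 34 mm wide, 18 mm tall, centred 13 mm above the table, standing 15 mm out of the edge. Face 150 mm to the right of the carton's centre. Its x axis points inward, the way it is pressed; its face is 15 mm outward of this origin. It yields 1 mm per 1.2 N and stops dead after 8 mm.
- flap_left (a joint): Pink board short inner flap on the left (+y) wall, 55 mm from crease to free edge, 140 mm wide, 3 mm thick. Joint value in rad: 0 folded flat over the carton, 1.57 standing upright, more leaning outward (up to 2.5). Its crease runs along the wall, 88 mm to the left of the carton's centre, 84 mm above the table. It has light friction and stays where it is left; well under 2 N at its free edge moves it.
- flap_right (a joint): Pink board short inner flap on the right (-y) wall, 55 mm from crease to free edge, 140 mm wide, 3 mm thick. Joint value in rad: 0 folded flat over the carton, 1.57 standing upright, more leaning outward (up to 2.5). Its crease runs along the wall, 88 mm to the right of the carton's centre, 84 mm above the table. It has light friction and stays where it is left; well under 2 N at its free edge moves it.
- flap_near (a joint): Pink board long outer flap on the near (-x) wall, 72 mm from crease to free edge, 178 mm wide, 3 mm thick. Joint value in rad: 0 folded flat over the carton, 1.57 standing upright, more leaning outward (up to 2.5). Its crease runs along the wall, 73 mm to the near side of the carton's centre, 87.5 mm above the table. It has light friction and stays where it is left; well under 2 N at its free edge moves it.
- flap_far (a joint): Pink board long outer flap on the far (+x) wall, 72 mm from crease to free edge, 178 mm wide, 3 mm thick. Joint value in rad: 0 folded flat over the carton, 1.57 standing upright, more leaning outward (up to 2.5). Its crease runs along the wall, 73 mm to the far side of the carton's centre, 87.5 mm above the table. It has light friction and stays where it is left; well under 2 N at its free edge moves it.
- bench_pot_mid (a point): The square yellow plastic colour pot with a round white cap on the mat: its centre, 22 mm above its underside. 36 x 36 mm and 34 mm tall, cap diameter 30 mm, 44 mm tall in all; grip it across the yellow body. z is its own upright axis.
- boxed_pot_mid (a point): An identical square yellow plastic colour pot with a round white cap, already standing in the carton at the start, or absent: its centre, 22 mm above its underside.
- bench_stamp_mid (a point): The embossing stamp: a square red foot with a round upright wooden handle on the mat: its centre, 25 mm above its underside. Foot 38 x 38 x 14 mm, handle diameter 22 mm rising from it to 50 mm above the underside; grip it by the handle. z is its own upright axis.
- boxed_stamp_mid (a point): An identical embossing stamp: a square red foot with a round upright wooden handle, already standing in the carton at the start, or absent: its centre, 25 mm above its underside.
- bench_tin_mid (a point): The blue rectangular tin with a bare steel lid on the mat: its centre, 19.5 mm above its underside. 52 mm along its own x, 34 mm along its own y, 39 mm tall; grip it across the 34 mm. z is its own upright axis.
- boxed_tin_mid (a point): An identical blue rectangular tin with a bare steel lid, already standing in the carton at the start, or absent: its centre, 19.5 mm above its underside.
- bench_jar_mid (a point): The eight-sided orange jar with a round black cap on the mat: its centre, 22 mm above its underside. 40 mm across opposite flats, the flats 34 mm tall, one pair of them square to its own x; grip it across flats; cap diameter 28 mm, 44 mm tall in all. z is its own upright axis.
- boxed_jar_mid (a point): An identical eight-sided orange jar with a round black cap, already standing in the carton at the start, or absent: its centre, 22 mm above its underside.
- brush: Paintbrush 180 mm long lying on the mat (bystander).
- eraser: White eraser 45 x 24 x 14 mm among the kit pieces (bystander); origin under its centre.
- glue: Small clear glass jar, 40 mm across, 70 mm tall (bystander).
- sponge: Green sponge block 60 x 40 x 22 mm (bystander).
- ruler: Steel ruler 220 mm long, behind (bystander).
There are look-alikes about, which are no part of the job. Leave any turquoise look-alike of the part that bears bench_pot_mid alone. What is shaped like the part that bears boxed_pot_mid but green is not meant.

How it is judged (in metres and radians):
On the way, in this order (a step that is already met when the one before it is completed fails the run):
1. the fingers touch the red pad with more than 1 N (contact force between the fingers and pad_red above 1 N), for 0.1 s.
2. the fingers touch the yellow pad with more than 1 N (contact force between the fingers and pad_yellow above 1 N), for 0.1 s.
3. the fingers touch the blue pad with more than 1 N (contact force between the fingers and pad_blue above 1 N), for 0.1 s.
4. the carton holds exactly one of each type: what was in it still there, what was missing added, duplicates outside (x of boxed_pot_mid in the frame of carton between -0.075 and 0.075 m and y of boxed_pot_mid in the frame of carton between -0.09 and 0.09 m and z of boxed_pot_mid in the frame of carton between -0.07 and -0.008 m and (horizontal distance between boxed_pot_mid and carton below 0.12 m or (x of bench_pot_mid in the frame of carton between -0.075 and 0.075 m and y of bench_pot_mid in the frame of carton between -0.09 and 0.09 m and z of bench_pot_mid in the frame of carton between -0.07 and -0.008 m)) and ((horizontal distance between boxed_pot_mid and carton below 0.12 m and horizontal distance between bench_pot_mid and carton above 0.12 m) or (horizontal distance between bench_pot_mid and carton below 0.12 m and horizontal distance between boxed_pot_mid and carton above 0.12 m)) and x of boxed_stamp_mid in the frame of carton between -0.075 and 0.075 m and y of boxed_stamp_mid in the frame of carton between -0.09 and 0.09 m and z of boxed_stamp_mid in the frame of carton between -0.07 and -0.008 m and (horizontal distance between boxed_stamp_mid and carton below 0.12 m or (x of bench_stamp_mid in the frame of carton between -0.075 and 0.075 m and y of bench_stamp_mid in the frame of carton between -0.09 and 0.09 m and z of bench_stamp_mid in the frame of carton between -0.07 and -0.008 m)) and ((horizontal distance between boxed_stamp_mid and carton below 0.12 m and horizontal distance between bench_stamp_mid and carton above 0.12 m) or (horizontal distance between bench_stamp_mid and carton below 0.12 m and horizontal distance between boxed_stamp_mid and carton above 0.12 m)) and x of boxed_tin_mid in the frame of carton between -0.075 and 0.075 m and y of boxed_tin_mid in the frame of carton between -0.09 and 0.09 m and z of boxed_tin_mid in the frame of carton between -0.07 and -0.008 m and (horizontal distance between boxed_tin_mid and carton below 0.12 m or (x of bench_tin_mid in the frame of carton between -0.075 and 0.075 m and y of bench_tin_mid in the frame of carton between -0.09 and 0.09 m and z of bench_tin_mid in the frame of carton between -0.07 and -0.008 m)) and ((horizontal distance between boxed_tin_mid and carton below 0.12 m and horizontal distance between bench_tin_mid and carton above 0.12 m) or (horizontal distance between bench_tin_mid and carton below 0.12 m and horizontal distance between boxed_tin_mid and carton above 0.12 m)) and x of boxed_jar_mid in the frame of carton between -0.075 and 0.075 m and y of boxed_jar_mid in the frame of carton between -0.09 and 0.09 m and z of boxed_jar_mid in the frame of carton between -0.07 and -0.008 m and (horizontal distance between boxed_jar_mid and carton below 0.12 m or (x of bench_jar_mid in the frame of carton between -0.075 and 0.075 m and y of bench_jar_mid in the frame of carton between -0.09 and 0.09 m and z of bench_jar_mid in the frame of carton between -0.07 and -0.008 m)) and ((horizontal distance between boxed_jar_mid and carton below 0.12 m and horizontal distance between bench_jar_mid and carton above 0.12 m) or (horizontal distance between bench_jar_mid and carton below 0.12 m and horizontal distance between boxed_jar_mid and carton above 0.12 m))), for 0.2 s.
5. short left and right flaps folded flat (value of joint each of flap_left, flap_right below 0.13 rad), for 0.2 s.
6. long near and far flaps folded flat (value of joint each of flap_near, flap_far below 0.13 rad), for 0.2 s.
At the end, for the whole second after the job is handed in: All four flaps within 0.13 rad of flat; exactly one pot, one stamp, one tin and one jar inside the carton below its rim; every duplicate on the table, at least 120 mm from the carton's centre (all of step 4 and all of step 5 and all of step 6); the robot touches nothing.
It fails at once if a pad is pressed with more than 20 N (contact force between anything else and pad_red above 20 N or contact force between anything else and pad_yellow above 20 N or contact force between anything else and pad_blue above 20 N).
It fails at once if a bystander is moved more than 60 mm (distance of any of brush, eraser, glue, sponge, ruler from where it was at the start of the episode above 0.06 m).
It fails at once if a long flap is folded over a short flap that still stands (value of joint any of flap_near, flap_far below 0.5 rad and value of joint any of flap_left, flap_right above 0.5 rad).
Of boxed_pot, boxed_stamp, boxed_tin, boxed_jar only 1 to 2 are there at a start; the rules pass over those that are not, and their reading is None.
At some moment in a run one of bench_pot, bench_stamp, bench_tin, bench_jar may be knocked a few centimetres aside while the robot is not near it.
Once in a run the grip may slacken for a moment while it holds something.
It also fails if it takes over 208 s, if anything falls off the work surface, if the arm or the gripper's body presses on something with over 40 N, if the wrist force passes 120 N, or if a joint passes its speed limit or range.

## Robot

A 6-joint arm with a two-finger parallel gripper is mounted at the origin on the work surface. World frame = base frame: x ahead of the robot, y to its left, z up, the work surface at z = 0. Lengths are in mm, angles in rad, forces in N, time in s.
With the tool pointing down it reaches from about 375 to 825 mm from the base axis. Payload 5.5 kg.
Tool frame: the origin (TCP) lies at the very end of the fingers, on their centre line; the grasp point (between the pads) lies bot.tcp_to_grasp behind it (bot.tcp_to_grasp is the distance from the TCP to the grasp point, in mm); z points along the fingers, y is the line along which they close (so a half turn about z gives the same grasp; the last joint's range is limited). The gripper opens to 85 mm and grips with 20 to 120 N. Pads are 22 mm wide; open, the fingers measure 114 mm over their backs; the gripper's body (76 mm by 85 mm) begins 54 mm behind the grasp point. The pads swing forward as they close: fully open they stand 13 mm farther back than shut.
Start: joints at [1.226, 0.314, -0.047, 1.21, 0, 1.571], TCP at [202.801, 564.682, 192.699] pointing down, gripper open.
Joint ranges: [-2.67, 2.67], [-0.69, 1.73], [-1.03, 1.25], [-2.08, 2.16], [-1.42, 1.45], [-3.14, 3.14]. Speed limits (rad/s): [2.39, 2.39, 3.01, 3.14, 3.14, 3.14].

## Interface

Orientations are given as a unit quaternion [x, y, z, w].
In Python, from station import bot, optics, find_in gives the robot as it stands.
- The arm moves only by the tool jog_arm, never from a script. Its argument "moves" is a list of rows, each an object of numbers: "dx", "dy", "dz": the shift along the tool's x, y, z in units of 20 mm (1.0 is 20 mm); "roll": the turn about the tool's z in units of 5 degrees (1.0 is 5 degrees); "claw": the opening, from 0 (shut) to 1 (fully open). In form: [{"dx": .., "dy": .., "dz": .., "roll": .., "claw": ..}, ...]. A call has exactly 10 rows; each row shifts and turns the commanded pose from where the row before left it, along the tool's axes as they then stand; what a row does not reach is not made up. A row lasts 1/8 s, in which the tool goes at most 62.5 mm and 10.7 degrees, less where a joint would pass 70% of its speed; a pose out of reach is approached as far as the arm can. A call with a number of a shift or a turn outside -1 to 1 is refused whole. A call with a gripper value outside its range is refused whole. The fingers move at their own pace and stop on an object; the grip force is fixed at half the most. Time passes only in rows, so rows that do not move let the fingers close, or fill a call up. It gives the time, the measured TCP pose, the force, the opening and the grip force at its end, in the units of the state.
- bot.get_obs(): the state, without advancing time (a new reading comes with each control period).
- optics.capture(name): name is "scene" or "top"; returns (picture, depth): 420x560x3 uint8, red, green, blue; 420x560 float32, mm along the optical axis (not along the pixel's ray), 0 where there is no reading.
- optics.camera_info(name): a dict with "fx", "fy", "cx", "cy" (pixels), "R" (3x3) and "t" (3): a world point X has camera coordinates R X + t. Camera axes: x right, y down, z forward; pixel columns grow to the right and rows downward; lengths in mm; the calibration is good to about 2 mm. A picture is of the moment at which its call begins. camera_info takes no time and is no camera call.
- bot.hand_in(): hands the job in; it is judged then, once.
Trained networks look in the newest picture that a camera, given by its name, has taken for a name from the list of things; names that differ only in an ending like _2 or _b are one class to them, and where a whole thing is asked for, a point or a joint stands for the part that bears it (a point fixed in the world has none). Each returns a list of dicts, best first, with "confidence" (0 to 1); they miss things now and then, are a little off and sometimes report something else, mostly with a low value. They report only what shows in the picture. A call takes as long as a camera call. They do not tell look-alikes from the thing itself.
- find_in(camera, label): "bbox" ([centre column, centre row, width, height] in pixels, round what is visible of it).
The state is a dict: "time": time; "joint_positions": joint angles; "qd": joint speeds; "joint_torque": joint torques, N m; "tcp_pos": TCP position; "tcp_rot": TCP orientation; "ft_force": force on the tool from outside, world axes, zero at the start; "moment": the same for the moment, N m; "gripper_width": finger opening in mm; "grip_force": force on a finger pad.
Only numpy, scipy, OpenCV 4.12 (cv2) and the standard library are available. Lean on these libraries where they do the work, as an engineer would, in place of code of your own. Each camera call takes 0.05 s, during which the arm holds its last target. There are 200 camera calls.

## Working session

There is one attempt and no reset: what is moved stays moved. The work goes in short steps, Python scripts to look and compute and a tool call to move; the robot and the scene stay as the last step left them, time stands still between calls to the robot, and variables do not carry over. Pictures are saved under pics/ and viewed, at most 14 in all, crops included, and the job is handed in when it is done.

Besides the shell and the picture viewer there is one more tool, called after "Emit:" as a command line: name --argument value ..., lists and objects as JSON in quotes. jog_arm: Moves the arm, as the interface text tells. Shifts and turns lie within -1 to 1; 1 stands for 20 mm of shift or 5 degrees of turn. Its arguments: {"type":"object","properties":{"moves":{"type":"array","items":{"type":"object","properties":{"dx":{"type":"number"},"dy":{"type":"number"},"dz":{"type":"number"},"roll":{"type":"number"},"claw":{"type":"number"}}}}},"required":["moves"]}

```bash
ls; mkdir -p pics
cat > h.py <<'E'
import numpy as np, cv2
from station import bot, optics, find_in
def snap(cam,fn=None):
    im,d=optics.capture(cam)
    if fn: cv2.imwrite('pics/'+fn,cv2.cvtColor(im,cv2.COLOR_RGB2BGR))
    return im,d
def cloud(cam,d):
    c=optics.camera_info(cam);R=np.array(c['R']);t=np.array(c['t'])
    v,u=np.mgrid[0:d.shape[0],0:d.shape[1]]
    P=np.stack([(u-c['cx'])/c['fx']*d,(v-c['cy'])/c['fy']*d,d],-1)
    W=(P-t)@R
    W[d<=0]=np.nan
    return W
def proj(cam,X):
    c=optics.camera_info(cam);p=np.array(c['R'])@np.array(X,float)+np.array(c['t'])
    return [c['fx']*p[0]/p[2]+c['cx'],c['fy']*p[1]/p[2]+c['cy']]
E
python3 - <<'E'
from h import *
np.set_printoptions(precision=1,suppress=True)
for cam in('top','scene'):
    im,d=snap(cam,cam+'0.png'); np.save(cam+'0.npy',d); W=cloud(cam,d)
    c=optics.camera_info(cam); print(cam,c['fx'],-np.array(c['R']).T@np.array(c['t']))
    for l in ['bench_pot_mid','bench_stamp_mid','bench_tin_mid','bench_jar_mid','pad_red','pad_yellow','pad_blue','flap_left','flap_right','flap_near','flap_far','glue','eraser','sponge','brush','ruler','fixture'] if cam=='top' else []:
        for r in find_in(cam,l):
            b=r['bbox']; 
            if r['confidence']>.25: print(l,round(r['confidence'],2),np.array(b),W[int(b[1]),int(b[0])])
print(bot.get_obs(), bot.tcp_to_grasp)
E
```

```text
pics
top 494.17758170906666 [ 482.   102.9 1085.4]
bench_pot_mid 0.76 [265.4 213.6  20.1  21.7] [585.7 104.9  42.5]
bench_pot_mid 0.55 [227.5 215.8  27.   22.1] [579.5 185.   45.1]
bench_stamp_mid 0.8 [175.4 274.2  23.6  24.8] [453.6 290.3  42.1]
bench_stamp_mid 0.6 [224.4 283.6  17.7  23.9] [436.6 187.9  38.2]
bench_tin_mid 0.64 [224.1 283.4  17.4  23.7] [436.6 187.9  38.2]
bench_jar_mid 0.86 [165.9 229.6  18.9  22.1] [547.3 314.3  44. ]
pad_red 0.5 [389.4 254.2  96.1  13.9] [ 501.6 -129.8  159.9]
flap_left 0.73 [337.8 212.6   5.7  74.4] [580.8 -33.9 140.9]
flap_right 0.56 [434.1 209.2  17.4  75.9] [ 592.3 -227.   126.8]
flap_right 0.29 [390.1 252.2  92.   12.9] [ 505.8 -136.1  142.5]
flap_near 0.8 [390.6 250.4  94.   14.4] [ 510.4 -142.8  116.2]
flap_far 0.61 [381.8 170.   98.3  17.2] [ 667.2 -122.   128. ]
glue 0.66 [206.8 165.9  20.8  24.5] [680.6 229.4  69.3]
eraser 0.6 [202.2 250.2  16.4  24.7] [505.5 239.4  11.9]
eraser 0.36 [382.4 222.8 122.  118.6] [ 572.8 -147.4   29.8]
sponge 0.65 [129.3 186.8  30.   33.8] [640.5 400.4  19. ]
brush 0.6 [128.1 318.1  69.4  65.3] [358.6 390.1  19.4]
ruler 0.61 [237.2 119.2 104.1  18.8] [798.8 171.8   4.5]
fixture 0.86 [383.9 221.4 116.6 115.9] [ 575.1 -149.6   29.4]
scene 469.2498013323338 [1350.9 -246.2  730.6]
{'time': 0.95, 'joint_positions': array([ 1.2,  0.3, -0. ,  1.2, -0. ,  1.6]), 'qd': array([-0.,  0., -0., -0.,  0.,  0.]), 'joint_torque': array([ -0. , -53.9,  34. ,   0. ,  -0. ,  -0. ]), 'tcp_pos': array([202.8, 564.7, 192.7]), 'tcp_rot': array([0.2, 1. , 0. , 0. ]), 'ft_force': array([-0.2, -0.1, -0.4]), 'moment': array([ 0.,  0., -0.]), 'grip_force': 0.0, 'gripper_width': 85.39169917420006} 18.700000000000003
```

Run:
```python
import cv2
a=cv2.imread('pics/top0.png'); cv2.imwrite('pics/c1.png',cv2.resize(a[110:350,90:330],(600,600),interpolation=cv2.INTER_CUBIC))
cv2.imwrite('pics/c2.png',cv2.resize(a[145:300,310:470],(600,581),interpolation=cv2.INTER_CUBIC))
```

```text
(no output)
```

View pics/c1.png

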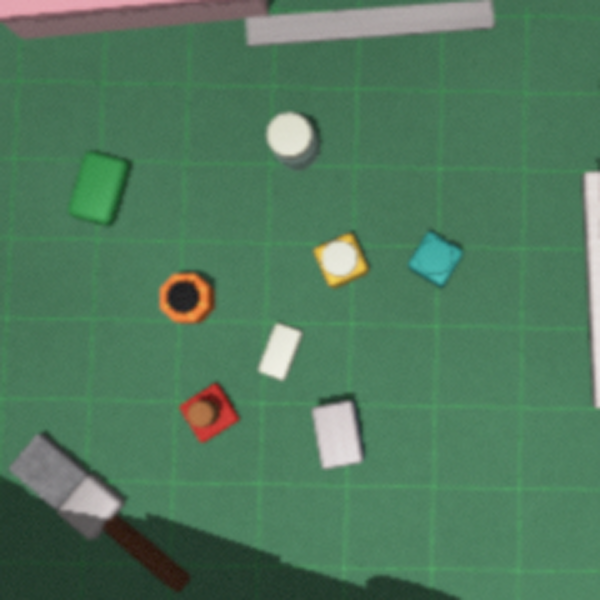

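View pics/c2.png

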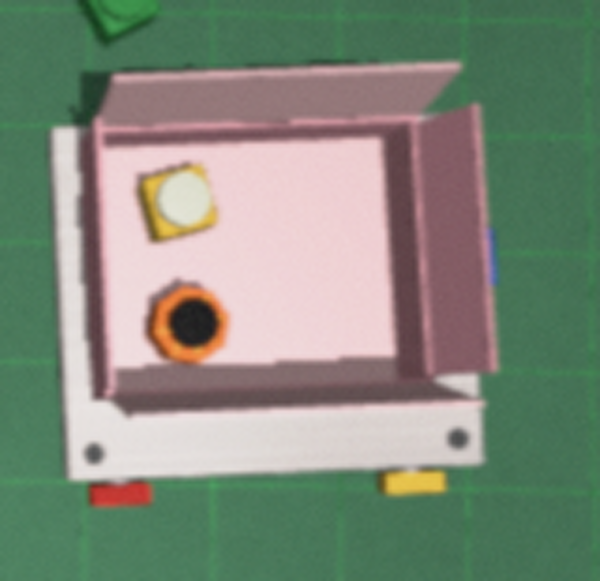

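View pics/scene0.png

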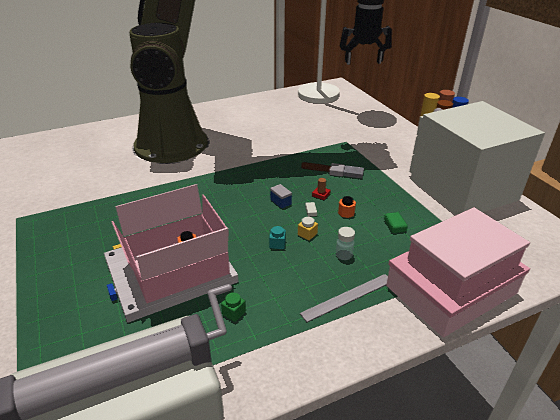

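The carton holds the yellow pot (crop 178,203) and the orange jar (crop 188,322), so the stamp and tin are missing.

- **Stamp:** red foot with a wooden handle at full-image px ~(174,275). There is no other red item.
- **Tin:** grey-lidded block at ~(225,283). The white eraser (202,250) could be mistaken for it, as could the turquoise pot (265,213), the green pot (~(342,150)) and the glue (207,166).

I leave the bench pot and bench jar where they are.

```bash
cat >> h.py <<'E'
from scipy.spatial.transform import Rotation as Ro
def rect(p): 
    (c,s,a)=cv2.minAreaRect(p.astype(np.float32)); return np.round(c,1),np.round(s,1),round(a,2)
def axes():
    o=bot.get_obs(); R=Ro.from_quat(o['tcp_rot']).as_matrix(); return o['tcp_pos'],R
E
python3 - <<'E'
from h import *
np.set_printoptions(precision=2,suppress=True)
im,d=snap('top'); W=cloud('top',d); hsv=cv2.cvtColor(im,cv2.COLOR_RGB2HSV)
def reg(c,r): 
    m=np.zeros(d.shape,bool); m[c[1]-r:c[1]+r,c[0]-r:c[0]+r]=1; return m
z=W[...,2]
for n,c,r,lo,hi in [('tin',(224,283),20,33,44),('stamphandle',(175,274),20,40,56),('stampfoot',(175,274),20,9,20)]:
    m=reg(c,r)&(z>lo)&(z<hi); p=W[m]; print(n,m.sum(),rect(p[:,:2]),p.mean(0))
m=reg((389,222),75)&(z>20)&(z<32)&(hsv[...,1]<60)
m=cv2.morphologyEx(m.astype(np.uint8),cv2.MORPH_OPEN,np.ones((3,3)))>0
print('plate',m.sum(),rect(W[m][:,:2]))
H=hsv[...,0];S=hsv[...,1]
for n,lo,hi in [('red',0,6),('red2',172,180),('yel',20,30),('blue',112,128)]:
    m=reg((389,222),90)&(H>=lo)&(H<=hi)&(S>130)&(z<60)
    v,u=np.nonzero(m); print(n,m.sum(), (u.mean(),v.mean(),np.nanmean(W[m],0)) if m.sum() else '')
m=reg((389,222),75)&(z>80)
cv2.imwrite('pics/hi.png',(m*255).astype(np.uint8))
hi=W[m]; print(len(hi),hi.min(0),hi.max(0)); np.save('hi.npy',hi)
p,R=axes(); print(p,R)
E
```

```text
tin 403 (array([435.6, 187.7]), array([51.9, 34.1]), 11.64) [435.66 187.48  38.5 ]
stamphandle 96 (array([451.5, 299.9]), array([20.8, 20. ]), 4.08) [451.29 299.55  48.96]
stampfoot 216 (array([462.7, 282.5]), array([38. , 80.9]), 32.5) [452.98 296.05  13.45]
plate 6317 (array([ 570.2, -144.9]), array([203.6, 239.4]), 3.39)
red 86 (np.float64(341.36046511627904), np.float64(276.5581395348837), array([454.19, -61.78,  21.65]))
red2 0 
yel 149 (np.float64(396.0), np.float64(248.21476510067114), array([ 516.03, -177.64,   32.96]))
blue 0 
3611 [ 496.24 -237.81   80.03] [679.77 -29.54 163.26]
[202.82 564.71 192.72] [[-0.94  0.34  0.  ]
 [ 0.34  0.94  0.  ]
 [ 0.    0.   -1.  ]]
```

Emit:
jog_arm --moves '[{"roll":-0.934,"claw":0},{"roll":-0.934,"claw":0},{"roll":-0.934,"claw":0},{"roll":-0.934,"claw":0},{"roll":-0.934,"claw":0},{"dx":-1,"dy":-1,"claw":0},{"dx":-1,"dy":-1,"claw":0},{"dx":-1,"dy":-1,"claw":0},{"dx":-1,"dy":-1,"claw":0},{"dx":-1,"dy":-1,"claw":0}]'

```text
validation failed for argument at $.mo...
```

Emit:
jog_arm --moves '[{"dx":-0.95,"dy":-1,"claw":0},{"dx":-0.95,"dy":-1,"claw":0},{"dx":-0.95,"dy":-1,"claw":0},{"dx":-0.95,"dy":-1,"claw":0},{"dy":-1,"claw":0},{"dy":-1,"claw":0},{"dy":-1,"claw":0},{"dy":-1,"claw":0},{"dy":-1,"claw":0},{"dy":-1,"claw":0}]'

```text
validation failed for argument at $.mo...
```

```bash
cat >> h.py <<'E'
TH=np.radians(3.39); C0=np.array([586.8,-128.9])
Rc=np.array([[np.cos(TH),-np.sin(TH)],[np.sin(TH),np.cos(TH)]])
def c2w(x,y): return C0+Rc@np.array([x,y])
def w2c(p): return (np.asarray(p)[...,:2]-C0)@Rc
def go(xy,z):
    p,R=axes(); print('tcp',p.round(1),'carton',w2c(p).round(1),'yaw y-axis',np.degrees(np.arctan2(R[1,1],R[0,1])).round(2))
    print('units dx dy dz',(R.T@(np.array([xy[0],xy[1],z])-p)/20).round(3), bot.get_obs()['ft_force'].round(1))
E
python3 - <<'E'
from h import *
np.set_printoptions(precision=1,suppress=True)
go(c2w(-166,75),10)
h=np.load('hi.npy'); c=np.c_[w2c(h),h[:,2]]
for n,i,s,cr,zc in [('near',0,-1,73,87.5),('far',0,1,73,87.5),('left',1,1,88,84),('right',1,-1,88,84)]:
    q=c[(s*c[:,i]>cr-35)&(abs(c[:,1-i])<50)&(c[:,2]>zc+15)]
    out=s*q[:,i]-cr; up=q[:,2]-zc
    r=np.hypot(out,up);k=(r<85); print(n,len(q),np.median(np.arctan2(up,-out)[k]), 'top',q[q[:,2].argmax()])
E
```

```text
tcp [202.8 564.7 192.7] carton [-342.3  715.1] yaw y-axis 70.24
units dx dy dz [-20.7 -26.    9.1] [ 0.1 -0.5 -0.6]
near 307 1.7204674204772812 top [-86.3 -25.7 161.4]
far 572 1.7592288435081072 top [ 85.4  -3.2 163.3]
left 130 1.6997128553914496 top [-17.8  94.2 141.1]
right 647 1.8474870035978495 top [  31.3 -101.7  140.1]
```

Emit:
jog_arm --moves '[{"dx":0,"dy":0,"dz":0,"roll":-0.93,"claw":0},{"dx":0,"dy":0,"dz":0,"roll":-0.93,"claw":0},{"dx":0,"dy":0,"dz":0,"roll":-0.93,"claw":0},{"dx":0,"dy":0,"dz":0,"roll":-0.93,"claw":0},{"dx":0,"dy":0,"dz":0,"roll":-0.93,"claw":0},{"dx":-1,"dy":-1,"dz":0,"roll":0,"claw":0},{"dx":-1,"dy":-1,"dz":0,"roll":0,"claw":0},{"dx":-1,"dy":-1,"dz":0,"roll":0,"claw":0},{"dx":-1,"dy":-1,"dz":0,"roll":0,"claw":0},{"dx":-1,"dy":-1,"dz":0,"roll":0,"claw":0}]'

```text
time: 2.25
tcp_pos: [309.4, 470.4, 192.8]
tcp_rot: [-0.031, 1.0, 0.0, 0.0]
ft_force: [0.4, 1.0, 0.8]
gripper_width: 0.0
grip_force: 0.0
```

Emit:
jog_arm --moves '[{"dx":-0.95,"dy":-1,"dz":0,"roll":0,"claw":0},{"dx":-0.95,"dy":-1,"dz":0,"roll":0,"claw":0},{"dx":-0.95,"dy":-1,"dz":0,"roll":0,"claw":0},{"dx":-0.95,"dy":-1,"dz":0,"roll":0,"claw":0},{"dx":0,"dy":-1,"dz":0,"roll":0,"claw":0},{"dx":0,"dy":-1,"dz":0,"roll":0,"claw":0},{"dx":0,"dy":-1,"dz":0,"roll":0,"claw":0},{"dx":0,"dy":-1,"dz":0,"roll":0,"claw":0},{"dx":0,"dy":-1,"dz":0,"roll":0,"claw":0},{"dx":0,"dy":-1,"dz":0,"roll":0,"claw":0}]'

```text
time: 3.5
tcp_pos: [396.7, 274.7, 192.8]
tcp_rot: [-0.031, 1.0, 0.0, 0.0]
ft_force: [0.9, -0.1, 0.6]
gripper_width: 0.0
grip_force: 0.0
```

Emit:
jog_arm --moves '[{"dx":0,"dy":-1,"dz":0,"roll":0,"claw":0},{"dx":0,"dy":-1,"dz":0,"roll":0,"claw":0},{"dx":0,"dy":-1,"dz":0,"roll":0,"claw":0},{"dx":0,"dy":-1,"dz":0,"roll":0,"claw":0},{"dx":0,"dy":-1,"dz":0,"roll":0,"claw":0},{"dx":0,"dy":-1,"dz":0,"roll":0,"claw":0},{"dx":0,"dy":-1,"dz":0,"roll":0,"claw":0},{"dx":0,"dy":-1,"dz":0,"roll":0,"claw":0},{"dx":0,"dy":-1,"dz":0,"roll":0,"claw":0},{"dx":0,"dy":-1,"dz":0,"roll":0,"claw":0}]'

```text
time: 4.75
tcp_pos: [408.8, 75.1, 192.7]
tcp_rot: [-0.03, 1.0, 0.0, 0.0]
ft_force: [0.6, 0.1, -0.1]
gripper_width: -0.1
grip_force: 0.0
```

Run:
```python
from h import *
go(c2w(-166,75),10)
```

```text
tcp [408.8  75.1 192.7] carton [-165.6  214.1] yaw y-axis 93.48
units dx dy dz [ 0.032 -6.957  9.137] [ 0.6  0.1 -0.1]
```

Emit:
jog_arm --moves '[{"dx":0,"dy":-1,"dz":0.8,"roll":0,"claw":0},{"dx":0,"dy":-1,"dz":0.8,"roll":0,"claw":0},{"dx":0,"dy":-1,"dz":0.8,"roll":0,"claw":0},{"dx":0,"dy":-1,"dz":0.8,"roll":0,"claw":0},{"dx":0,"dy":-1,"dz":0.9,"roll":0,"claw":0},{"dx":0,"dy":-1,"dz":1,"roll":0,"claw":0},{"dx":0,"dy":-0.95,"dz":1,"roll":0,"claw":0},{"dx":0,"dy":0,"dz":1,"roll":0,"claw":0},{"dx":0,"dy":0,"dz":1,"roll":0,"claw":0},{"dx":0,"dy":0,"dz":1,"roll":0,"claw":0}]'

```text
time: 6.0
tcp_pos: [417.2, -63.1, 10.2]
tcp_rot: [-0.03, 1.0, -0.0, 0.0]
ft_force: [-0.2, 0.6, -0.6]
gripper_width: -0.3
grip_force: 0.0
```

Emit:
jog_arm --moves '[{"dx":-0.4,"dy":0,"dz":0,"roll":0,"claw":0},{"dx":-0.4,"dy":0,"dz":0,"roll":0,"claw":0},{"dx":-0.1,"dy":0,"dz":0,"roll":0,"claw":0},{"dx":-0.1,"dy":0,"dz":0,"roll":0,"claw":0},{"dx":-0.1,"dy":0,"dz":0,"roll":0,"claw":0},{"dx":-0.05,"dy":0,"dz":0,"roll":0,"claw":0},{"dx":0,"dy":0,"dz":0,"roll":0,"claw":0},{"dx":0,"dy":0,"dz":0,"roll":0,"claw":0},{"dx":0,"dy":0,"dz":0,"roll":0,"claw":0},{"dx":0,"dy":0,"dz":0,"roll":0,"claw":0}]'

```text
time: 7.25
tcp_pos: [440.3, -61.0, 10.7]
tcp_rot: [-0.03, 1.0, 0.0, -0.0]
ft_force: [-0.6, -0.5, -0.5]
gripper_width: -0.0
grip_force: 0.0
```

Emit:
jog_arm --moves '[{"dx":-0.1,"dy":0,"dz":0,"roll":0,"claw":0},{"dx":-0.1,"dy":0,"dz":0,"roll":0,"claw":0},{"dx":0,"dy":0,"dz":0,"roll":0,"claw":0},{"dx":0,"dy":0,"dz":0,"roll":0,"claw":0},{"dx":0,"dy":0,"dz":0,"roll":0,"claw":0},{"dx":0,"dy":0,"dz":0,"roll":0,"claw":0},{"dx":0,"dy":0,"dz":0,"roll":0,"claw":0},{"dx":0,"dy":0,"dz":0,"roll":0,"claw":0},{"dx":0,"dy":0,"dz":0,"roll":0,"claw":0},{"dx":0,"dy":0,"dz":0,"roll":0,"claw":0}]'

```text
time: 8.5
tcp_pos: [444.4, -60.7, 10.7]
tcp_rot: [-0.03, 1.0, 0.0, -0.0]
ft_force: [-0.0, -0.1, 0.4]
gripper_width: -0.2
grip_force: 0.0
```

Emit:
jog_arm --moves '[{"dx":-0.1,"dy":0,"dz":0,"roll":0,"claw":0},{"dx":-0.1,"dy":0,"dz":0,"roll":0,"claw":0},{"dx":0,"dy":0,"dz":0,"roll":0,"claw":0},{"dx":0,"dy":0,"dz":0,"roll":0,"claw":0},{"dx":0,"dy":0,"dz":0,"roll":0,"claw":0},{"dx":0,"dy":0,"dz":0,"roll":0,"claw":0},{"dx":0,"dy":0,"dz":0,"roll":0,"claw":0},{"dx":0,"dy":0,"dz":0,"roll":0,"claw":0},{"dx":0,"dy":0,"dz":0,"roll":0,"claw":0},{"dx":0,"dy":0,"dz":0,"roll":0,"claw":0}]'

```text
time: 9.75
tcp_pos: [448.4, -60.5, 10.7]
tcp_rot: [-0.031, 1.0, 0.0, 0.0]
ft_force: [-0.6, -0.2, 0.7]
gripper_width: 0.6
grip_force: 0.0
```

Run:
```python
from h import *
go(c2w(-166,75),10)
im,d=snap('top'); cv2.imwrite('pics/p1.png',cv2.resize(cv2.cvtColor(im,cv2.COLOR_RGB2BGR)[150:310,310:470],(600,600),interpolation=cv2.INTER_CUBIC))
```

```text
tcp [448.4 -60.5  10.7] carton [-134.1   76.5] yaw y-axis 93.5
units dx dy dz [ 1.594 -0.07   0.036] [-0.6 -0.2  0.7]
```

View pics/p1.png

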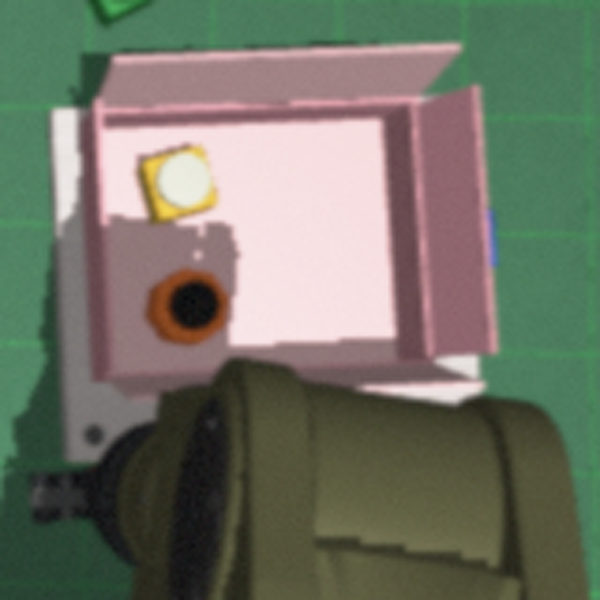

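Emit:
jog_arm --moves '[{"dx":-0.1,"dy":0,"dz":0,"roll":0,"claw":0},{"dx":0,"dy":0,"dz":0,"roll":0,"claw":0},{"dx":0,"dy":0,"dz":0,"roll":0,"claw":0},{"dx":0,"dy":0,"dz":0,"roll":0,"claw":0},{"dx":0,"dy":0,"dz":0,"roll":0,"claw":0},{"dx":0,"dy":0,"dz":0,"roll":0,"claw":0},{"dx":0,"dy":0,"dz":0,"roll":0,"claw":0},{"dx":0,"dy":0,"dz":0,"roll":0,"claw":0},{"dx":0,"dy":0,"dz":0,"roll":0,"claw":0},{"dx":0,"dy":0,"dz":0,"roll":0,"claw":0}]'

```text
time: 11.05
tcp_pos: [450.4, -60.4, 10.7]
tcp_rot: [-0.03, 1.0, -0.0, 0.0]
ft_force: [-0.6, 0.6, -0.3]
gripper_width: -0.1
grip_force: 0.0
```

Run:
```python
from h import *
go(c2w(-166,75),10)
f=[]
for i in range(6):
    im,d=snap('scene'); f.append(bot.get_obs()['ft_force'])
print(np.mean(f,0),np.std(f,0)); x,y=map(int,proj('scene',[450,-60,12])); print(x,y)
cv2.imwrite('pics/p2.png',cv2.resize(cv2.cvtColor(im,cv2.COLOR_RGB2BGR)[150:310,50:250],(800,640)[:2] and (750,600),interpolation=cv2.INTER_CUBIC))
```

```text
tcp [450.4 -60.4  10.7] carton [-132.1   76.4] yaw y-axis 93.49
units dx dy dz [ 1.695 -0.069  0.036] [-0.6  0.6 -0.3]
[-0.29952148  0.09547955  0.33598057] [0.44185148 0.63373248 0.27294238]
192 225
```

View pics/p2.png

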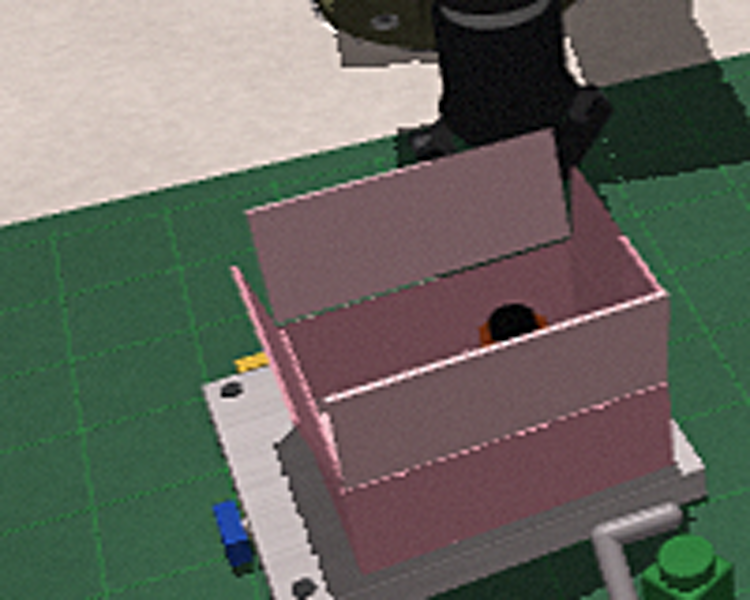

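Emit:
jog_arm --moves '[{"dx":0.8,"dy":0,"dz":0,"roll":0,"claw":0},{"dx":0.8,"dy":0,"dz":0,"roll":0,"claw":0},{"dx":0,"dy":1,"dz":0,"roll":0,"claw":0},{"dx":0,"dy":1,"dz":0,"roll":0,"claw":0},{"dx":0,"dy":1,"dz":0,"roll":0,"claw":0},{"dx":0,"dy":1,"dz":0,"roll":0,"claw":0},{"dx":0,"dy":1,"dz":0,"roll":0,"claw":0},{"dx":0,"dy":0,"dz":0,"roll":0,"claw":0},{"dx":0,"dy":0,"dz":0,"roll":0,"claw":0},{"dx":0,"dy":0,"dz":0,"roll":0,"claw":0}]'

```text
time: 12.6
tcp_pos: [412.1, 36.8, 10.7]
tcp_rot: [-0.03, 1.0, -0.0, -0.0]
ft_force: [1.1, -0.8, -0.7]
gripper_width: -0.1
grip_force: 0.0
```

Run:
```python
from h import *
go(c2w(-166,75),10)
f=[]
im,d=snap('scene'); W=cloud('scene',d); p=axes()[0]
x,y=map(int,proj('scene',p)); print(x,y)
m=(abs(W[...,0]-p[0])<60)&(abs(W[...,1]-p[1])<70)&(W[...,2]>8)&(W[...,2]<150)
Q=W[m]
for z in range(8,150,10):
    q=Q[(Q[:,2]>=z)&(Q[:,2]<z+10)]
    if len(q): print(z,len(q),(q.min(0)-p).round(),(q.max(0)-p).round())
cv2.imwrite('pics/p3.png',cv2.resize(cv2.cvtColor(im,cv2.COLOR_RGB2BGR)[120:270,130:330],(800,600),interpolation=cv2.INTER_CUBIC))
im,d=snap('top'); W=cloud('top',d); hsv=cv2.cvtColor(im,cv2.COLOR_RGB2HSV)
m=(hsv[...,0]<7)&(hsv[...,1]>130)&(W[...,2]<60); m[:,:320]=0; print(m.sum(),W[m].mean(0) if m.sum() else '')
```

```text
tcp [412.1  36.8  10.7] carton [-164.6  175.7] yaw y-axis 93.44
units dx dy dz [ 0.073 -5.036  0.036] [ 1.1 -0.8 -0.7]
224 207
38 1 [-2. -6. 37.] [-2. -6. 37.]
48 15 [ 4. -9. 40.] [13. 11. 47.]
58 40 [ -8. -14.  47.] [13. 14. 57.]
68 38 [ -7. -14.  57.] [14. 12. 67.]
78 37 [ -5. -15.  67.] [16. 12. 76.]
88 65 [ -8. -31.  77.] [15. 33. 87.]
98 123 [-13. -39.  87.] [16. 39. 97.]
108 101 [-12. -45.  97.] [ 19.  45. 107.]
118 123 [-13. -53. 107.] [ 22.  53. 117.]
128 145 [ -6. -62. 118.] [ 22.  61. 127.]
138 188 [-13. -62. 127.] [ 22.  60. 137.]
148 29 [ -5. -52. 137.] [ 21.  46. 139.]
82 [ 458.36617301 -100.74468556   21.77562514]
```

View pics/p3.png

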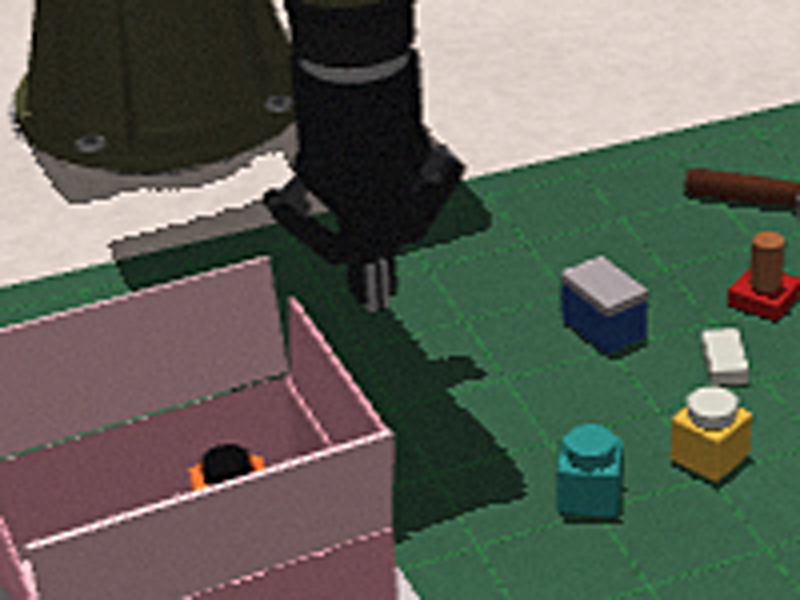

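Run:
```python
from h import *
np.set_printoptions(precision=1,suppress=True)
im,d=snap('scene'); W=cloud('scene',d)
def at(x,y): 
    u,v=130+x//4,120+y//4; return W[v-1:v+2,u-1:u+2].reshape(-1,3)
for n,x,y in [('mat',460,340),('tin top',605,280),('tip',378,300),('tip',385,290),('tip',372,305),('wrist',355,70),('stamp top',768,240),('far edge box',200,490)]: print(n,np.nanmedian(at(x,y),0))
c=np.array([435.6,187.7,39]); print(proj('scene',c), (130+605/4,120+283/4))
p=axes()[0]
for dz in (0,20,40): print(proj('scene',p+[0,0,dz]))
im,d=snap('top'); W=cloud('top',d); hsv=cv2.cvtColor(im,cv2.COLOR_RGB2HSV)
m=((hsv[...,0]<7)&(hsv[...,1]>130)&(W[...,2]<60)).astype(np.uint8); m[:,:320]=0
n,l,s,ce=cv2.connectedComponentsWithStats(m)
for i in range(1,n): print(s[i],W[l==i].mean(0), im[l==i].mean(0))
```

```text
mat [411.2  93.3   0. ]
tin top [435.8 186.8  37.8]
tip [422.8  34.7  57.7]
tip [422.6  40.7  64.4]
tip [422.7  32.   55.2]
wrist [443.1  25.2 232.1]
stamp top [452.5 298.4  47.1]
far edge box [ 671.2 -131.6  157. ]
[np.float64(281.42589947452774), np.float64(189.30356645246394)] (281.25, 190.75)
[np.float64(224.61221236681124), np.float64(207.48118065273084)]
[np.float64(224.10375592041402), np.float64(201.1918475245073)]
[np.float64(223.5851843999032), np.float64(194.77739636273714)]
[559 257   1   7   7] [ 498.6 -532.6   27.3] [79.3 26.  19. ]
[334 274  16   6  74] [454.7 -60.3  21.6] [184.4  60.1  52.8]
```

Run:
```python
from h import *
np.set_printoptions(precision=0,suppress=True)
im,d=snap('scene'); W=cloud('scene',d)
for v in range(186,216,2): print(v,im[v,224],W[v,224],im[v,230],W[v,230])
print(bot.get_obs()['joint_positions'].round(4).tolist(), [a for a in dir(bot) if a[0]!='_'])
```

```text
186 [18 16 21] [425.  36.  85.] [ 63 104  75] [307.  89.  -2.]
188 [19 21 19] [425.  36.  80.] [ 51 106  65] [319.  85.  -0.]
190 [31 28 30] [422.  36.  71.] [59 99 72] [327.  82.  -1.]
192 [30 29 31] [424.  35.  67.] [ 57 102  76] [339.  78.   1.]
194 [48 50 51] [422.  35.  59.] [56 97 73] [345.  76.  -1.]
196 [78 73 72] [421.  35.  53.] [ 58 100  75] [353.  73.  -2.]
198 [20 41 31] [358.  54.   1.] [ 61 100  73] [365.  68.   1.]
200 [28 47 36] [368.  50.   1.] [34 53 40] [367.  67.  -4.]
202 [31 45 36] [375.  48.   1.] [23 40 29] [380.  63.  -1.]
204 [26 41 32] [385.  44.   1.] [18 39 28] [389.  60.  -1.]
206 [24 48 30] [392.  42.   0.] [27 42 34] [399.  56.   0.]
208 [28 43 33] [403.  38.   3.] [23 42 34] [406.  53.  -0.]
210 [27 43 32] [408.  36.  -0.] [24 43 31] [414.  50.  -1.]
212 [28 40 33] [415.  34.  -1.] [21 40 29] [421.  48.  -1.]
214 [22 51 31] [422.  31.  -2.] [30 48 37] [430.  45.  -0.]
[0.0899, 0.1366, -0.7308, 0.7034, -0.0001, 0.0295] ['MotionError', 'get_obs', 'hand_in', 'tcp_to_grasp']
```

Emit:
jog_arm --moves '[{"dx":0,"dy":0,"dz":0,"roll":0,"claw":1},{"dx":0,"dy":0,"dz":0,"roll":0,"claw":1},{"dx":0,"dy":0,"dz":0,"roll":0,"claw":1},{"dx":0,"dy":0,"dz":0,"roll":0,"claw":1},{"dx":0,"dy":0,"dz":0,"roll":0,"claw":1},{"dx":0,"dy":0,"dz":0,"roll":0,"claw":1},{"dx":0,"dy":0,"dz":0,"roll":0,"claw":1},{"dx":0,"dy":0,"dz":0,"roll":0,"claw":1},{"dx":0,"dy":0,"dz":0,"roll":0,"claw":1},{"dx":0,"dy":0,"dz":0,"roll":0,"claw":1}]'

```text
time: 14.1
tcp_pos: [412.3, 37.5, 10.7]
tcp_rot: [-0.03, 1.0, 0.0, 0.0]
ft_force: [0.2, 0.0, -0.5]
gripper_width: 85.4
grip_force: 0.0
```

```bash
cat >> h.py <<'E'
def tip():
    im,d=snap('scene'); W=cloud('scene',d); p=axes()[0]
    m=(abs(W[...,0]-p[0])<40)&(abs(W[...,1]-p[1])<65)&(W[...,2]>8)&(W[...,2]<150)
    Q=W[m]; lo=np.sort(Q[:,2])[:3]; print('tcp z',p[2].round(1),'lowest',lo.round(1)); 
    q=Q[Q[:,2]<lo[1]+25]; print(np.c_[q.min(0)-p,q.max(0)-p].round(1).tolist())
E
python3 - <<'E'
from h import *
tip();print(bot.get_obs()['gripper_width'])
E
```

```text
tcp z 10.7 lowest [61.5 61.9 63.6]
[[-14.4, 16.6], [-57.1, 56.3], [50.8, 75.9]]
85.56088232424456
```

Emit:
jog_arm --moves '[{"dx":0,"dy":0,"dz":0.5,"roll":0,"claw":0.3},{"dx":0,"dy":0,"dz":0.3,"roll":0,"claw":0.3},{"dx":0,"dy":0,"dz":0,"roll":0,"claw":0.3},{"dx":0,"dy":0,"dz":0,"roll":0,"claw":0.3},{"dx":0,"dy":0,"dz":0,"roll":0,"claw":0.3},{"dx":0,"dy":0,"dz":0,"roll":0,"claw":0.3},{"dx":0,"dy":0,"dz":0,"roll":0,"claw":0.3},{"dx":0,"dy":0,"dz":0,"roll":0,"claw":0.3},{"dx":0,"dy":0,"dz":0,"roll":0,"claw":0.3},{"dx":0,"dy":0,"dz":0,"roll":0,"claw":0.3}]'

```text
time: 15.4
tcp_pos: [412.3, 37.5, -5.3]
tcp_rot: [-0.03, 1.0, 0.0, -0.0]
ft_force: [0.5, -0.2, -0.6]
gripper_width: 25.7
grip_force: 0.0
```

Run:
```python
from h import *
tip();print(bot.get_obs()['gripper_width'])
```

```text
tcp z -5.3 lowest [32.8 34.3 34.5]
[[-12.7, 14.9], [-28.3, 26.7], [38.0, 64.4]]
25.650835599702546
```

Emit:
jog_arm --moves '[{"dx":0.1,"dy":-1,"dz":0.4,"roll":0,"claw":0},{"dx":0,"dy":-1,"dz":0.4,"roll":0,"claw":0},{"dx":0,"dy":-1,"dz":0.25,"roll":0,"claw":0},{"dx":0,"dy":-1,"dz":0,"roll":0,"claw":0},{"dx":0,"dy":-1,"dz":0,"roll":0,"claw":0},{"dx":-0.5,"dy":0,"dz":0,"roll":0,"claw":0},{"dx":-0.3,"dy":0,"dz":0,"roll":0,"claw":0},{"dx":0,"dy":0,"dz":0,"roll":0,"claw":0},{"dx":0,"dy":0,"dz":0,"roll":0,"claw":0},{"dx":0,"dy":0,"dz":0,"roll":0,"claw":0}]'

```text
time: 16.7
tcp_pos: [432.0, -61.1, -26.4]
tcp_rot: [-0.031, 1.0, 0.0, -0.0]
ft_force: [0.1, -1.3, 0.5]
gripper_width: 0.0
grip_force: 0.0
```

Emit:
jog_arm --moves '[{"dx":-0.1,"dy":0,"dz":0,"roll":0,"claw":0},{"dx":-0.1,"dy":0,"dz":0,"roll":0,"claw":0},{"dx":-0.1,"dy":0,"dz":0,"roll":0,"claw":0},{"dx":-0.05,"dy":0,"dz":0,"roll":0,"claw":0},{"dx":0,"dy":0,"dz":0,"roll":0,"claw":0},{"dx":0,"dy":0,"dz":0,"roll":0,"claw":0},{"dx":0,"dy":0,"dz":0,"roll":0,"claw":0},{"dx":0,"dy":0,"dz":0,"roll":0,"claw":0},{"dx":0,"dy":0,"dz":0,"roll":0,"claw":0},{"dx":0,"dy":0,"dz":0,"roll":0,"claw":0}]'

```text
time: 17.95
tcp_pos: [439.1, -61.1, -26.4]
tcp_rot: [-0.03, 1.0, -0.0, -0.0]
ft_force: [-3.2, -0.4, 0.5]
gripper_width: 0.0
grip_force: 1.5
```

Run:
```python
from h import *
go(c2w(-166,-95),-27)
```

```text
tcp [439.1 -61.1 -26.4] carton [-143.4   76.5] yaw y-axis 93.49
units dx dy dz [ 1.145 -8.571  0.03 ] [-3.2 -0.4  0.5]
```

Emit:
jog_arm --moves '[{"dx":1,"dy":0,"dz":0,"roll":0,"claw":0},{"dx":0,"dy":-1,"dz":0,"roll":0,"claw":0},{"dx":0,"dy":-1,"dz":0,"roll":0,"claw":0},{"dx":0,"dy":-1,"dz":0,"roll":0,"claw":0},{"dx":0,"dy":-1,"dz":0,"roll":0,"claw":0},{"dx":0,"dy":-1,"dz":0,"roll":0,"claw":0},{"dx":0,"dy":-1,"dz":0,"roll":0,"claw":0},{"dx":0,"dy":-1,"dz":0,"roll":0,"claw":0},{"dx":0,"dy":-1,"dz":0,"roll":0,"claw":0},{"dx":0,"dy":-0.5,"dz":0,"roll":0,"claw":0}]'

```text
time: 19.2
tcp_pos: [430.8, -233.4, -26.0]
tcp_rot: [-0.03, 1.0, -0.0, 0.001]
ft_force: [0.1, 0.7, -0.0]
gripper_width: -0.2
grip_force: 0.0
```

Emit:
jog_arm --moves '[{"dx":-0.4,"dy":0,"dz":0,"roll":0,"claw":0},{"dx":-0.25,"dy":0,"dz":0,"roll":0,"claw":0},{"dx":-0.1,"dy":0,"dz":0,"roll":0,"claw":0},{"dx":-0.1,"dy":0,"dz":0,"roll":0,"claw":0},{"dx":-0.1,"dy":0,"dz":0,"roll":0,"claw":0},{"dx":-0.05,"dy":0,"dz":0,"roll":0,"claw":0},{"dx":0,"dy":0,"dz":0,"roll":0,"claw":0},{"dx":0,"dy":0,"dz":0,"roll":0,"claw":0},{"dx":0,"dy":0,"dz":0,"roll":0,"claw":0},{"dx":0,"dy":0,"dz":0,"roll":0,"claw":0}]'

```text
time: 20.45
tcp_pos: [449.3, -230.5, -26.5]
tcp_rot: [-0.03, 1.0, 0.0, -0.0]
ft_force: [-3.3, 1.7, 0.1]
gripper_width: -0.1
grip_force: 1.6
```

Run:
```python
from h import *
go(c2w(-166,-200),-27)
```

```text
tcp [ 449.3 -230.5  -26.5] carton [-143.3  -93.2] yaw y-axis 93.49
units dx dy dz [ 1.145 -5.336  0.022] [-3.3  1.7  0.1]
```

Emit:
jog_arm --moves '[{"dx":1,"dy":0,"dz":0,"roll":0,"claw":0},{"dx":0,"dy":-1,"dz":0,"roll":0,"claw":0.3},{"dx":0,"dy":-1,"dz":0,"roll":0,"claw":0.3},{"dx":0,"dy":-1,"dz":0,"roll":0,"claw":0.3},{"dx":0,"dy":-1,"dz":0,"roll":0,"claw":0.3},{"dx":0,"dy":-1,"dz":0,"roll":0,"claw":0.3},{"dx":0,"dy":-0.35,"dz":0,"roll":0,"claw":0.3},{"dx":-1,"dy":0,"dz":0,"roll":0,"claw":0.3},{"dx":-1,"dy":0,"dz":0,"roll":0,"claw":0.3},{"dx":-1,"dy":0,"dz":0,"roll":0,"claw":0.3}]'

```text
time: 21.7
tcp_pos: [496.6, -334.9, -26.4]
tcp_rot: [-0.031, 1.0, 0.0, -0.0]
ft_force: [-0.4, -0.2, -0.1]
gripper_width: 25.8
grip_force: 0.0
```

Emit:
jog_arm --moves '[{"dx":-1,"dy":0,"dz":0,"roll":0,"claw":0.3},{"dx":-1,"dy":0,"dz":0,"roll":0,"claw":0.3},{"dx":-1,"dy":0,"dz":0,"roll":0,"claw":0.3},{"dx":-1,"dy":0,"dz":0,"roll":0,"claw":0.3},{"dx":-1,"dy":0,"dz":0,"roll":0,"claw":0.3},{"dx":-0.15,"dy":0.4,"dz":0,"roll":0,"claw":0.3},{"dx":0,"dy":0.5,"dz":0,"roll":0,"claw":0.3},{"dx":0,"dy":0,"dz":0,"roll":0,"claw":0.3},{"dx":0,"dy":0,"dz":0,"roll":0,"claw":0.3},{"dx":0,"dy":0,"dz":0,"roll":0,"claw":0.3}]'

```text
time: 22.95
tcp_pos: [597.7, -311.2, -26.1]
tcp_rot: [-0.03, 1.0, -0.0, 0.0]
ft_force: [0.0, -0.5, -0.7]
gripper_width: 25.5
grip_force: 0.0
```

Emit:
jog_arm --moves '[{"dx":0,"dy":0.1,"dz":0,"roll":0,"claw":0.3},{"dx":0,"dy":0.1,"dz":0,"roll":0,"claw":0.3},{"dx":0,"dy":0.1,"dz":0,"roll":0,"claw":0.3},{"dx":0,"dy":0.1,"dz":0,"roll":0,"claw":0.3},{"dx":0,"dy":0.05,"dz":0,"roll":0,"claw":0.3},{"dx":0,"dy":0,"dz":0,"roll":0,"claw":0.3},{"dx":0,"dy":0,"dz":0,"roll":0,"claw":0.3},{"dx":0,"dy":0,"dz":0,"roll":0,"claw":0.3},{"dx":0,"dy":0,"dz":0,"roll":0,"claw":0.3},{"dx":0,"dy":0,"dz":0,"roll":0,"claw":0.3}]'

```text
time: 24.2
tcp_pos: [597.3, -302.0, -26.3]
tcp_rot: [-0.03, 1.0, -0.0, -0.0]
ft_force: [-0.8, -4.7, -0.7]
gripper_width: 25.3
grip_force: 1.9
```

Run:
```python
from h import *
go(c2w(0,-174),-27); print(bot.get_obs()['gripper_width'])
```

```text
tcp [ 597.3 -302.   -26.3] carton [   0.3 -173.5] yaw y-axis 93.49
units dx dy dz [ 0.014 -0.027  0.037] [-0.8 -4.7 -0.7]
25.344450488094836
```

Emit:
jog_arm --moves '[{"dx":0,"dy":-1,"dz":0,"roll":0,"claw":0.3},{"dx":0,"dy":0,"dz":-1,"roll":0,"claw":0.3},{"dx":0,"dy":0,"dz":-1,"roll":0,"claw":0.3},{"dx":0,"dy":0,"dz":-1,"roll":0,"claw":0.3},{"dx":0,"dy":0,"dz":-1,"roll":0,"claw":0.3},{"dx":0,"dy":0,"dz":-1,"roll":0,"claw":0.3},{"dx":0,"dy":0,"dz":-1,"roll":0,"claw":0.3},{"dx":0,"dy":0,"dz":-1,"roll":0,"claw":0.3},{"dx":0,"dy":0,"dz":-1,"roll":0,"claw":0.3},{"dx":0,"dy":0,"dz":-1,"roll":0,"claw":0.3}]'

```text
time: 25.45
tcp_pos: [598.8, -321.4, 155.8]
tcp_rot: [-0.031, 1.0, 0.0, 0.001]
ft_force: [-0.7, -0.5, -0.1]
gripper_width: 25.6
grip_force: 0.0
```

Emit:
jog_arm --moves '[{"dx":0.35,"dy":1,"dz":-0.6,"roll":0,"claw":0.8},{"dx":0.35,"dy":1,"dz":0,"roll":0,"claw":0.8},{"dx":0.35,"dy":1,"dz":0,"roll":0,"claw":0.8},{"dx":0.35,"dy":1,"dz":0,"roll":0,"claw":0.8},{"dx":0.35,"dy":1,"dz":0,"roll":0,"claw":0.8},{"dx":0.35,"dy":1,"dz":0,"roll":0,"claw":0.8},{"dx":0.35,"dy":1,"dz":0,"roll":0,"claw":0.8},{"dx":0.35,"dy":1,"dz":0,"roll":0,"claw":0.8},{"dx":0.35,"dy":1,"dz":0,"roll":0,"claw":0.8},{"dx":0.35,"dy":1,"dz":0,"roll":0,"claw":0.8}]'

```text
time: 26.7
tcp_pos: [515.9, -125.1, 165.7]
tcp_rot: [-0.031, 1.0, 0.0, 0.0]
ft_force: [0.8, 0.4, 0.0]
gripper_width: 68.2
grip_force: 0.0
```

```bash
cat >> h.py <<'E'
def bench(cam='top'):
    im,d=snap(cam); W=cloud(cam,d); z=W[...,2]
    hsv=cv2.cvtColor(im,cv2.COLOR_RGB2HSV)
    out=(w2c(W)[...,1]>120)&(W[...,0]<560)&(W[...,0]>380)&(W[...,1]<420)
    for n,lo,hi in [('tall 33-44',33,44),('top 45-56',45.5,56)]:
        m=(out&(z>lo)&(z<hi)).astype(np.uint8); k,l,s,c=cv2.connectedComponentsWithStats(m)
        for i in range(1,k):
            if s[i][4]>25: print(n,s[i][4],rect(W[l==i][:,:2]),W[l==i].mean(0).round(1),im[l==i].mean(0).round())
    m=(out&(z>8)&(z<19)&((hsv[...,0]<6)|(hsv[...,0]>174))&(hsv[...,1]>130)).astype(np.uint8)
    k,l,s,c=cv2.connectedComponentsWithStats(m)
    for i in range(1,k):
        if s[i][4]>25: print('red foot',s[i][4],rect(W[l==i][:,:2]))
E
python3 - <<'E'
from h import *
bench(); go([435.6,187.7],165)
E
```

```text
tall 33-44 165 (array([544.3, 320.2]), array([31.4, 38.7]), 1.63) [545.3 318.9  38.8] [143.  94.  57.]
tall 33-44 400 (array([435.6, 187.6]), array([52. , 33.9]), 11.53) [435.7 187.6  38.3] [220. 217. 216.]
top 45-56 86 (array([451.5, 300.1]), array([20.7, 19.2]), 0.79) [451.  300.3  49.3] [185. 117.  75.]
red foot 179 (array([451.2, 299.4]), array([37. , 36.2]), 32.6)
tcp [ 514.7 -123.1  165.7] carton [-71.6  10.1] yaw y-axis 93.57
units dx dy dz [ 2.98  15.755  0.068] [-1.9  1.8  0.1]
```

Emit:
jog_arm --moves '[{"dx":0.3,"dy":1,"dz":0,"roll":0,"claw":0.65},{"dx":0.3,"dy":1,"dz":0,"roll":0,"claw":0.65},{"dx":0.3,"dy":1,"dz":0,"roll":0,"claw":0.65},{"dx":0.3,"dy":1,"dz":0,"roll":0,"claw":0.65},{"dx":0.3,"dy":1,"dz":0,"roll":0,"claw":0.65},{"dx":0.3,"dy":1,"dz":0,"roll":0,"claw":0.65},{"dx":0.3,"dy":1,"dz":0,"roll":0,"claw":0.65},{"dx":0.3,"dy":1,"dz":0,"roll":0,"claw":0.65},{"dx":0.3,"dy":1,"dz":0,"roll":0,"claw":0.65},{"dx":0.28,"dy":1,"dz":0,"roll":0,"claw":0.65}]'

```text
time: 28.0
tcp_pos: [444.1, 70.8, 165.7]
tcp_rot: [-0.031, 1.0, 0.0, 0.0]
ft_force: [-0.2, 0.4, 1.1]
gripper_width: 55.6
grip_force: 0.0
```

Emit:
jog_arm --moves '[{"dx":0,"dy":1,"dz":0,"roll":0,"claw":0.65},{"dx":0,"dy":1,"dz":0,"roll":0,"claw":0.65},{"dx":0,"dy":1,"dz":0,"roll":0,"claw":0.65},{"dx":0,"dy":1,"dz":0,"roll":0,"claw":0.65},{"dx":0,"dy":1,"dz":0,"roll":0,"claw":0.65},{"dx":0,"dy":0.7,"dz":0,"roll":0,"claw":0.65},{"dx":0,"dy":0,"dz":0,"roll":-0.8,"claw":0.65},{"dx":0,"dy":0,"dz":0,"roll":-0.8,"claw":0.65},{"dx":0,"dy":0,"dz":1,"roll":0,"claw":0.65},{"dx":0,"dy":0,"dz":0,"roll":0,"claw":0.65}]'

```text
time: 29.25
tcp_pos: [436.5, 183.0, 144.6]
tcp_rot: [-0.1, 0.995, -0.0, -0.001]
ft_force: [-0.6, 0.0, -0.2]
gripper_width: 55.6
grip_force: 0.0
```

Run:
```python
from h import *
go([435.6,187.6],-31)
```

```text
tcp [436.5 183.  144.6] carton [-131.6  320.3] yaw y-axis 101.5
units dx dy dz [-0.027  0.238  8.78 ] [-0.6  0.  -0.2]
```

Emit:
jog_arm --moves '[{"dx":0,"dy":0.24,"dz":0.9,"roll":0,"claw":0.65},{"dx":0,"dy":0,"dz":1,"roll":0,"claw":0.65},{"dx":0,"dy":0,"dz":1,"roll":0,"claw":0.65},{"dx":0,"dy":0,"dz":1,"roll":0,"claw":0.65},{"dx":0,"dy":0,"dz":1,"roll":0,"claw":0.65},{"dx":0,"dy":0,"dz":1,"roll":0,"claw":0.65},{"dx":0,"dy":0,"dz":1,"roll":0,"claw":0.65},{"dx":0,"dy":0,"dz":1,"roll":0,"claw":0.65},{"dx":0,"dy":0,"dz":0.9,"roll":0,"claw":0.65},{"dx":0,"dy":0,"dz":0,"roll":0,"claw":0.65}]'

```text
time: 30.5
tcp_pos: [436.0, 187.7, -30.8]
tcp_rot: [-0.1, 0.995, -0.0, -0.001]
ft_force: [0.4, -0.0, 0.3]
gripper_width: 55.4
grip_force: 0.0
```

Emit:
jog_arm --moves '[{"dx":0,"dy":0,"dz":0,"roll":0,"claw":0.3},{"dx":0,"dy":0,"dz":0,"roll":0,"claw":0.3},{"dx":0,"dy":0,"dz":0,"roll":0,"claw":0.3},{"dx":0,"dy":0,"dz":0,"roll":0,"claw":0.2},{"dx":0,"dy":0,"dz":0,"roll":0,"claw":0.2},{"dx":0,"dy":0,"dz":-0.5,"roll":0,"claw":0.2},{"dx":0,"dy":0,"dz":-0.5,"roll":0,"claw":0.2},{"dx":0,"dy":0,"dz":-1,"roll":0,"claw":0.2},{"dx":0,"dy":0,"dz":-1,"roll":0,"claw":0.2},{"dx":0,"dy":0,"dz":-1,"roll":0,"claw":0.2}]'

```text
time: 31.75
tcp_pos: [436.9, 188.0, 51.0]
tcp_rot: [-0.1, 0.995, 0.0, 0.0]
ft_force: [0.7, 0.3, -0.3]
gripper_width: 33.1
grip_force: 59.8
```

Emit:
jog_arm --moves '[{"dx":0,"dy":0,"dz":-1,"roll":0.8,"claw":0.2},{"dx":0,"dy":0,"dz":-1,"roll":0.82,"claw":0.2},{"dx":0,"dy":0,"dz":-1,"roll":0,"claw":0.2},{"dx":0,"dy":-1,"dz":-1,"roll":0,"claw":0.2},{"dx":0,"dy":-1,"dz":-1,"roll":0,"claw":0.2},{"dx":-0.5,"dy":-1,"dz":-0.4,"roll":0,"claw":0.2},{"dx":-0.5,"dy":-1,"dz":0,"roll":0,"claw":0.2},{"dx":-0.5,"dy":-1,"dz":0,"roll":0,"claw":0.2},{"dx":-0.5,"dy":-1,"dz":0,"roll":0,"claw":0.2},{"dx":-0.5,"dy":-1,"dz":0,"roll":0,"claw":0.2}]'

```text
time: 33.0
tcp_pos: [495.3, 50.5, 158.4]
tcp_rot: [-0.03, 1.0, 0.0, 0.0]
ft_force: [-0.5, 0.8, -0.8]
gripper_width: 33.3
grip_force: 59.8
```

Run:
```python
from h import *
go(c2w(33,-35),165); print(bot.get_obs()['gripper_width'],bot.get_obs()['grip_force'])
d=np.load('top0.npy'); W=cloud('top',d); c=w2c(W); z=W[...,2]
m=((abs(c[...,0])<66)&(abs(c[...,1])<78)&(z>50)&(z<80)).astype(np.uint8)
k,l,s,_=cv2.connectedComponentsWithStats(m)
for i in range(1,k):
    if s[i][4]>30: print(s[i][4],c[l==i].min(0),c[l==i].max(0),z[l==i].max())
```

```text
tcp [495.3  50.5 158.4] carton [-80.8 184.5] yaw y-axis 93.39
units dx dy dz [ -5.689 -10.976  -0.331] [-0.5  0.8 -0.8]
33.29380713425141 59.77877765893936
298 [14.36701416 18.03967469] [54.59773422 58.65499956] 74.49256560460432
322 [-55.40510907  15.85262955] [-12.9168696   57.81561839] 74.60575213284616
```

Emit:
jog_arm --moves '[{"dx":-0.57,"dy":-1,"dz":-0.3,"roll":0,"claw":0.2},{"dx":-0.57,"dy":-1,"dz":0,"roll":0,"claw":0.2},{"dx":-0.57,"dy":-1,"dz":0,"roll":0,"claw":0.2},{"dx":-0.57,"dy":-1,"dz":0,"roll":0,"claw":0.2},{"dx":-0.57,"dy":-1,"dz":0,"roll":0,"claw":0.2},{"dx":-0.57,"dy":-1,"dz":0,"roll":0,"claw":0.2},{"dx":-0.57,"dy":-1,"dz":0,"roll":0,"claw":0.2},{"dx":-0.57,"dy":-1,"dz":0,"roll":0,"claw":0.2},{"dx":-0.57,"dy":-1,"dz":0,"roll":0,"claw":0.2},{"dx":-0.56,"dy":-1,"dz":0,"roll":0,"claw":0.2}]'

```text
time: 34.25
tcp_pos: [621.3, -143.1, 163.5]
tcp_rot: [-0.03, 1.0, 0.0, -0.0]
ft_force: [0.4, -0.5, -0.8]
gripper_width: 33.0
grip_force: 59.8
```

Emit:
jog_arm --moves '[{"dx":0,"dy":-0.9,"dz":0,"roll":0,"claw":0.2},{"dx":0,"dy":-0.2,"dz":0,"roll":0,"claw":0.2},{"dx":0,"dy":0,"dz":1,"roll":0,"claw":0.2},{"dx":0,"dy":0,"dz":1,"roll":0,"claw":0.2},{"dx":0,"dy":0,"dz":1,"roll":0,"claw":0.2},{"dx":0,"dy":0,"dz":1,"roll":0,"claw":0.2},{"dx":0,"dy":0,"dz":1,"roll":0,"claw":0.2},{"dx":0,"dy":0,"dz":0,"roll":0,"claw":0.2},{"dx":0,"dy":0,"dz":0,"roll":0,"claw":0.2},{"dx":0,"dy":0,"dz":0,"roll":0,"claw":0.2}]'

```text
time: 35.5
tcp_pos: [622.7, -163.8, 65.0]
tcp_rot: [-0.03, 1.0, -0.0, 0.001]
ft_force: [0.3, 0.3, -0.3]
gripper_width: 32.7
grip_force: 59.8
```

Run:
```python
from h import *
go(c2w(33,-38),-1); print(bot.get_obs()['gripper_width'],bot.get_obs()['grip_force'])
```

```text
tcp [ 622.7 -163.8   65. ] carton [ 33.8 -37. ] yaw y-axis 93.4
units dx dy dz [ 0.045 -0.049  3.3  ] [ 0.3  0.3 -0.3]
32.7295900496841 59.79614585638046
```

Emit:
jog_arm --moves '[{"dx":0,"dy":0,"dz":1,"roll":0,"claw":0.2},{"dx":0,"dy":0,"dz":1,"roll":0,"claw":0.2},{"dx":0,"dy":0,"dz":0.8,"roll":0,"claw":0.2},{"dx":0,"dy":0,"dz":0.3,"roll":0,"claw":0.2},{"dx":0,"dy":0,"dz":0.2,"roll":0,"claw":0.2},{"dx":0,"dy":0,"dz":0.05,"roll":0,"claw":0.2},{"dx":0,"dy":0,"dz":0,"roll":0,"claw":0.2},{"dx":0,"dy":0,"dz":0,"roll":0,"claw":0.2},{"dx":0,"dy":0,"dz":0,"roll":0,"claw":0.2},{"dx":0,"dy":0,"dz":0,"roll":0,"claw":0.2}]'

```text
time: 36.75
tcp_pos: [622.5, -163.7, -2.1]
tcp_rot: [-0.03, 1.0, -0.0, 0.001]
ft_force: [-2.1, 1.2, 5.9]
gripper_width: 33.3
grip_force: 60.3
```

Emit:
jog_arm --moves '[{"dx":0,"dy":0,"dz":0,"roll":0,"claw":0.55},{"dx":0,"dy":0,"dz":0,"roll":0,"claw":0.55},{"dx":0,"dy":0,"dz":0,"roll":0,"claw":0.55},{"dx":0,"dy":0,"dz":0,"roll":0,"claw":0.55},{"dx":0,"dy":0,"dz":-0.6,"roll":0,"claw":0.55},{"dx":0,"dy":0,"dz":-1,"roll":0,"claw":0.55},{"dx":0,"dy":0,"dz":-1,"roll":0,"claw":0.55},{"dx":0,"dy":0,"dz":-1,"roll":0,"claw":0.55},{"dx":0,"dy":0,"dz":-1,"roll":0,"claw":0.55},{"dx":0,"dy":0,"dz":-1,"roll":0,"claw":0.55}]'

```text
time: 38.0
tcp_pos: [622.3, -164.3, 110.3]
tcp_rot: [-0.029, 1.0, -0.0, 0.001]
ft_force: [0.4, -0.1, 0.7]
gripper_width: 47.0
grip_force: 0.0
```

Emit:
jog_arm --moves '[{"dx":0.4,"dy":1,"dz":-1,"roll":0,"claw":0.55},{"dx":0.4,"dy":1,"dz":-1,"roll":0,"claw":0.55},{"dx":0.4,"dy":1,"dz":-0.8,"roll":0,"claw":0.55},{"dx":0.4,"dy":1,"dz":0,"roll":0,"claw":0.55},{"dx":0.4,"dy":1,"dz":0,"roll":0,"claw":0.55},{"dx":0.4,"dy":1,"dz":0,"roll":0,"claw":0.55},{"dx":0.4,"dy":1,"dz":0,"roll":0,"claw":0.55},{"dx":0.4,"dy":1,"dz":0,"roll":0,"claw":0.55},{"dx":0.4,"dy":1,"dz":0,"roll":0,"claw":0.55},{"dx":0.4,"dy":1,"dz":0,"roll":0,"claw":0.55}]'

```text
time: 39.25
tcp_pos: [529.6, 32.6, 164.7]
tcp_rot: [-0.03, 1.0, 0.0, 0.0]
ft_force: [0.1, -0.6, -0.8]
gripper_width: 46.8
grip_force: 0.0
```

Run:
```python
from h import *
bench(); go([451.3,300],-31)
```

```text
tall 33-44 165 (array([544.5, 320.3]), array([31.8, 38. ]), 3.13) [545.4 319.9  38.7] [140.  93.  57.]
top 45-56 83 (array([451.2, 301. ]), array([19.3, 20.5]), 42.54) [451.3 300.5  49.5] [187. 119.  76.]
red foot 180 (array([451.5, 299.4]), array([36.9, 36.6]), 32.98)
tcp [528.4  34.5 164.7] carton [-48.6 166.6] yaw y-axis 93.48
units dx dy dz [ 3.032 13.466  9.811] [-1.8  1.7  0.1]
```

Emit:
jog_arm --moves '[{"dx":0.3,"dy":1,"dz":0,"roll":0,"claw":0.55},{"dx":0.3,"dy":1,"dz":0,"roll":0,"claw":0.55},{"dx":0.3,"dy":1,"dz":0,"roll":0,"claw":0.55},{"dx":0.3,"dy":1,"dz":0,"roll":0,"claw":0.55},{"dx":0.3,"dy":1,"dz":0,"roll":0,"claw":0.55},{"dx":0.3,"dy":1,"dz":0,"roll":0,"claw":0.55},{"dx":0.3,"dy":1,"dz":0,"roll":0,"claw":0.55},{"dx":0.3,"dy":1,"dz":0,"roll":0,"claw":0.55},{"dx":0.3,"dy":1,"dz":0,"roll":0,"claw":0.55},{"dx":0.3,"dy":1,"dz":0,"roll":0,"claw":0.55}]'

```text
time: 40.55
tcp_pos: [458.0, 228.3, 164.8]
tcp_rot: [-0.03, 1.0, -0.0, 0.0]
ft_force: [0.7, 0.6, 0.3]
gripper_width: 46.9
grip_force: 0.0
```

Emit:
jog_arm --moves '[{"dx":0.03,"dy":1,"dz":0,"roll":0,"claw":0.55},{"dx":0,"dy":1,"dz":0,"roll":0,"claw":0.55},{"dx":0,"dy":1,"dz":0,"roll":0,"claw":0.55},{"dx":0,"dy":0.45,"dz":0.5,"roll":0,"claw":0.55},{"dx":0,"dy":0,"dz":1,"roll":0,"claw":0.55},{"dx":0,"dy":0,"dz":1,"roll":0,"claw":0.55},{"dx":0,"dy":0,"dz":1,"roll":0,"claw":0.55},{"dx":0,"dy":0,"dz":0,"roll":0,"claw":0.55},{"dx":0,"dy":0,"dz":0,"roll":0,"claw":0.55},{"dx":0,"dy":0,"dz":0,"roll":0,"claw":0.55}]'

```text
time: 41.8
tcp_pos: [454.4, 296.6, 95.6]
tcp_rot: [-0.03, 1.0, 0.0, 0.001]
ft_force: [-0.7, -0.7, 0.2]
gripper_width: 47.0
grip_force: 0.0
```

Run:
```python
from h import *
go([451.3,300],-16)
im,d=snap('scene'); W=cloud('scene',d); z=W[...,2]
m=(z>46)&(z<55)&(abs(W[...,0]-451)<40)&(abs(W[...,1]-300)<40); print(m.sum(),W[m].mean(0))
```

```text
tcp [454.4 296.6  95.6] carton [-107.   432.6] yaw y-axis 93.39
units dx dy dz [0.154 0.176 5.579] [-0.7 -0.7  0.2]
29 [452.40324226 298.45353821  48.52453675]
```

Emit:
jog_arm --moves '[{"dx":0.15,"dy":0.17,"dz":0.5,"roll":0,"claw":0.55},{"dx":0,"dy":0,"dz":1,"roll":0,"claw":0.55},{"dx":0,"dy":0,"dz":1,"roll":0,"claw":0.55},{"dx":0,"dy":0,"dz":1,"roll":0,"claw":0.55},{"dx":0,"dy":0,"dz":1,"roll":0,"claw":0.55},{"dx":0,"dy":0,"dz":1,"roll":0,"claw":0.55},{"dx":0,"dy":0,"dz":0.05,"roll":0,"claw":0.55},{"dx":0,"dy":0,"dz":0,"roll":0,"claw":0.1},{"dx":0,"dy":0,"dz":0,"roll":0,"claw":0.1},{"dx":0,"dy":0,"dz":0,"roll":0,"claw":0.1}]'

```text
time: 43.1
tcp_pos: [451.3, 299.9, -15.4]
tcp_rot: [-0.03, 1.0, 0.0, 0.001]
ft_force: [0.5, -0.2, 2.0]
gripper_width: 20.1
grip_force: 58.9
```

Emit:
jog_arm --moves '[{"dx":0,"dy":0,"dz":0,"roll":0,"claw":0.1},{"dx":0,"dy":0,"dz":0,"roll":0,"claw":0.1},{"dx":0,"dy":0,"dz":0,"roll":0,"claw":0.1},{"dx":0,"dy":0,"dz":-0.5,"roll":0,"claw":0.1},{"dx":0,"dy":0,"dz":-0.5,"roll":0,"claw":0.1},{"dx":0,"dy":0,"dz":-1,"roll":0,"claw":0.1},{"dx":0,"dy":0,"dz":-1,"roll":0,"claw":0.1},{"dx":0,"dy":0,"dz":-1,"roll":0,"claw":0.1},{"dx":0,"dy":0,"dz":-1,"roll":0,"claw":0.1},{"dx":0,"dy":0,"dz":-1,"roll":0,"claw":0.1}]'

```text
time: 44.35
tcp_pos: [450.5, 299.4, 105.0]
tcp_rot: [-0.03, 1.0, 0.0, 0.0]
ft_force: [0.0, 0.0, -0.8]
gripper_width: 20.0
grip_force: 58.6
```

Run:
```python
from h import *
go(c2w(-35,-38),165); print(bot.get_obs()['gripper_width'],bot.get_obs()['grip_force'])
```

```text
tcp [450.5 299.4 105. ] carton [-110.7  435.6] yaw y-axis 93.4
units dx dy dz [ -3.786 -23.68   -3.005] [ 0.   0.  -0.8]
20.049948307953468 58.60887122922577
```

Emit:
jog_arm --moves '[{"dx":-0.16,"dy":-1,"dz":-1,"roll":0,"claw":0.1},{"dx":-0.16,"dy":-1,"dz":-1,"roll":0,"claw":0.1},{"dx":-0.16,"dy":-1,"dz":-1,"roll":0,"claw":0.1},{"dx":-0.16,"dy":-1,"dz":-0.3,"roll":0,"claw":0.1},{"dx":-0.16,"dy":-1,"dz":0,"roll":0,"claw":0.1},{"dx":-0.16,"dy":-1,"dz":0,"roll":0,"claw":0.1},{"dx":-0.16,"dy":-1,"dz":0,"roll":0,"claw":0.1},{"dx":-0.16,"dy":-1,"dz":0,"roll":0,"claw":0.1},{"dx":-0.16,"dy":-1,"dz":0,"roll":0,"claw":0.1},{"dx":-0.16,"dy":-1,"dz":0,"roll":0,"claw":0.1}]'

```text
time: 45.6
tcp_pos: [494.3, 100.9, 170.3]
tcp_rot: [-0.03, 1.0, 0.0, 0.0]
ft_force: [0.1, 0.3, -0.5]
gripper_width: 20.2
grip_force: 58.6
```

Emit:
jog_arm --moves '[{"dx":-0.2,"dy":-1,"dz":0,"roll":0,"claw":0.1},{"dx":-0.2,"dy":-1,"dz":0,"roll":0,"claw":0.1},{"dx":-0.2,"dy":-1,"dz":0,"roll":0,"claw":0.1},{"dx":-0.2,"dy":-1,"dz":0,"roll":0,"claw":0.1},{"dx":-0.2,"dy":-1,"dz":0,"roll":0,"claw":0.1},{"dx":-0.2,"dy":-1,"dz":0,"roll":0,"claw":0.1},{"dx":-0.2,"dy":-1,"dz":0,"roll":0,"claw":0.1},{"dx":-0.2,"dy":-1,"dz":0,"roll":0,"claw":0.1},{"dx":-0.2,"dy":-1,"dz":0,"roll":0,"claw":0.1},{"dx":-0.2,"dy":-1,"dz":0,"roll":0,"claw":0.1}]'

```text
time: 46.85
tcp_pos: [546.4, -96.9, 169.7]
tcp_rot: [-0.03, 1.0, 0.0, -0.0]
ft_force: [0.2, 0.7, 0.4]
gripper_width: 20.0
grip_force: 58.6
```

Emit:
jog_arm --moves '[{"dx":-0.2,"dy":-1,"dz":0,"roll":0,"claw":0.1},{"dx":0,"dy":-1,"dz":0,"roll":0,"claw":0.1},{"dx":0,"dy":-1,"dz":0,"roll":0,"claw":0.1},{"dx":0,"dy":-0.65,"dz":0,"roll":0,"claw":0.1},{"dx":0,"dy":0,"dz":1,"roll":0,"claw":0.1},{"dx":0,"dy":0,"dz":1,"roll":0,"claw":0.1},{"dx":0,"dy":0,"dz":1,"roll":0,"claw":0.1},{"dx":0,"dy":0,"dz":1,"roll":0,"claw":0.1},{"dx":0,"dy":0,"dz":0,"roll":0,"claw":0.1},{"dx":0,"dy":0,"dz":0,"roll":0,"claw":0.1}]'

```text
time: 48.1
tcp_pos: [554.8, -168.5, 90.5]
tcp_rot: [-0.03, 1.0, -0.0, 0.0]
ft_force: [0.5, -0.7, -0.5]
gripper_width: 19.9
grip_force: 58.7
```

Run:
```python
from h import *
go(c2w(-35,-38),12); print(bot.get_obs()['gripper_width'],bot.get_obs()['grip_force'])
im,d=snap('top','p5.png')
cv2.imwrite('pics/p5.png',cv2.resize(cv2.cvtColor(im,cv2.COLOR_RGB2BGR)[150:310,310:470],(600,600),interpolation=cv2.INTER_CUBIC))
```

```text
tcp [ 554.8 -168.5   90.5] carton [-34.3 -37.6] yaw y-axis 93.4
units dx dy dz [ 0.04  -0.017  3.923] [ 0.5 -0.7 -0.5]
19.8793615174766 58.659172762418166
```

View pics/p5.png

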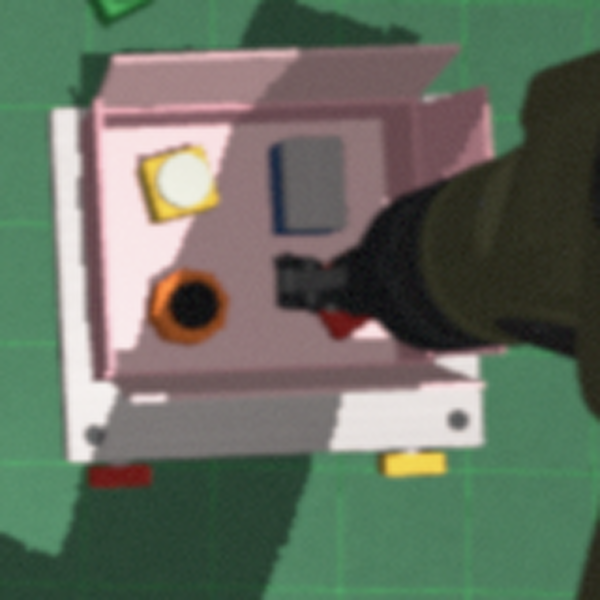

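The tin stands at crop (310,185) and the stamp's red foot (345,320) hangs over free floor. Lowering it.

Emit:
jog_arm --moves '[{"dx":0,"dy":0,"dz":1,"roll":0,"claw":0.1},{"dx":0,"dy":0,"dz":1,"roll":0,"claw":0.1},{"dx":0,"dy":0,"dz":1,"roll":0,"claw":0.1},{"dx":0,"dy":0,"dz":0.6,"roll":0,"claw":0.1},{"dx":0,"dy":0,"dz":0.2,"roll":0,"claw":0.1},{"dx":0,"dy":0,"dz":0.1,"roll":0,"claw":0.1},{"dx":0,"dy":0,"dz":0,"roll":0,"claw":0.1},{"dx":0,"dy":0,"dz":0,"roll":0,"claw":0.1},{"dx":0,"dy":0,"dz":0,"roll":0,"claw":0.1},{"dx":0,"dy":0,"dz":0,"roll":0,"claw":0.1}]'

```text
time: 49.4
tcp_pos: [554.5, -168.3, 11.9]
tcp_rot: [-0.03, 1.0, -0.0, 0.0]
ft_force: [-0.7, 0.1, -0.4]
gripper_width: 20.1
grip_force: 58.7
```

Emit:
jog_arm --moves '[{"dx":0,"dy":0,"dz":0.04,"roll":0,"claw":0.1},{"dx":0,"dy":0,"dz":0,"roll":0,"claw":0.45},{"dx":0,"dy":0,"dz":0,"roll":0,"claw":0.45},{"dx":0,"dy":0,"dz":0,"roll":0,"claw":0.45},{"dx":0,"dy":0,"dz":0,"roll":0,"claw":0.45},{"dx":0,"dy":0,"dz":-0.5,"roll":0,"claw":0.45},{"dx":0,"dy":0,"dz":-1,"roll":0,"claw":0.45},{"dx":0,"dy":0,"dz":-1,"roll":0,"claw":0.45},{"dx":0,"dy":0,"dz":-1,"roll":0,"claw":0.45},{"dx":0,"dy":0,"dz":-1,"roll":0,"claw":0.45}]'

```text
time: 50.65
tcp_pos: [554.6, -168.4, 102.4]
tcp_rot: [-0.03, 1.0, -0.0, 0.0]
ft_force: [0.2, -0.8, -0.0]
gripper_width: 38.6
grip_force: 0.0
```

Emit:
jog_arm --moves '[{"dx":0,"dy":0,"dz":-1,"roll":0,"claw":0.45},{"dx":0,"dy":0,"dz":-1,"roll":0,"claw":0.45},{"dx":-0.2,"dy":1,"dz":-0.9,"roll":0,"claw":0},{"dx":-0.2,"dy":1,"dz":0,"roll":0,"claw":0},{"dx":-0.2,"dy":1,"dz":0,"roll":0,"claw":0},{"dx":-0.2,"dy":1,"dz":0,"roll":0,"claw":0},{"dx":-0.2,"dy":1,"dz":0,"roll":0,"claw":0},{"dx":-0.2,"dy":1,"dz":0,"roll":0,"claw":0},{"dx":-0.2,"dy":1,"dz":0,"roll":0,"claw":0},{"dx":-0.2,"dy":1,"dz":0,"roll":0,"claw":0}]'

```text
time: 51.9
tcp_pos: [577.1, -5.3, 158.8]
tcp_rot: [-0.03, 1.0, -0.0, -0.0]
ft_force: [0.7, -0.2, -0.0]
gripper_width: -0.0
grip_force: 0.0
```

```bash
cat >> h.py <<'E'
def flaps():
    im,d=snap('top'); W=cloud('top',d); z=W[...,2]; h=W[(z>80)&(z<175)]; c=np.c_[w2c(h),h[:,2]]
    for n,i,s,cr,zc,L in [('near',0,-1,73,87.5,72),('far',0,1,73,87.5,72),('left',1,1,88,84,55),('right',1,-1,88,84,55)]:
        q=c[(s*c[:,i]>cr-L-3)&(s*c[:,i]<cr+60)&(abs(c[:,1-i])<45)&(c[:,2]>zc-4)]
        out=s*q[:,i]-cr; up=q[:,2]-zc; r=np.hypot(out,up); k=(r<L+4)&(r>L*.5)
        print(n,k.sum(),np.percentile(np.arctan2(up,-out)[k],[10,50,90]).round(2) if k.sum() else '')
    return im
def inside():
    im,d=snap('top'); W=cloud('top',d); z=W[...,2]; c=w2c(W)
    m=((abs(c[...,0])<66)&(abs(c[...,1])<80)&(z>45)&(z<82)).astype(np.uint8); k,l,s,_=cv2.connectedComponentsWithStats(m)
    for i in range(1,k):
        if s[i][4]>20: print('in',s[i][4],c[l==i].min(0).round(),c[l==i].max(0).round(),z[l==i].max().round(1))
E
python3 - <<'E'
from h import *
inside();flaps();bench(); go(c2w(0,128),83)
E
```

```text
near 0 
far 0 
left 0 
right 0 
tall 33-44 149 (array([544.2, 320.5]), array([31.3, 38.3]), 0.12) [545.  319.3  38.8] [145.  99.  62.]
tcp [577.1  -5.5 158.9] carton [ -2.4 123.7] yaw y-axis 93.49
units dx dy dz [-0.121  0.214  3.794] [ 0.3  0.5 -0.4]
```

```bash
sed -i "s/def flaps():/def flaps(cam='top'):/; s/def inside():/def inside(cam='top'):/" h.py
python3 - <<'E'
import re
s=open('h.py').read(); a,b=s.split("def flaps"); b=b.replace("snap('top')","snap(cam)").replace("cloud('top',d)","cloud(cam,d)"); open('h.py','w').write(a+"def flaps"+b)
E
python3 - <<'E'
from h import *
inside('scene');flaps('scene')
im,d=snap('scene');cv2.imwrite('pics/p6.png',cv2.resize(cv2.cvtColor(im,cv2.COLOR_RGB2BGR)[150:310,60:260],(750,600),interpolation=cv2.INTER_CUBIC))
E
```

```text
in 132 [-52.  14.] [-19.  55.] 73.7
in 102 [-46. -49.] [-22. -28.] 79.4
near 662 [1.7  1.74 1.78]
far 621 [1.76 1.78 1.82]
left 200 [1.59 1.62 1.66]
right 158 [1.97 1.98 2.01]
```

View pics/p6.png

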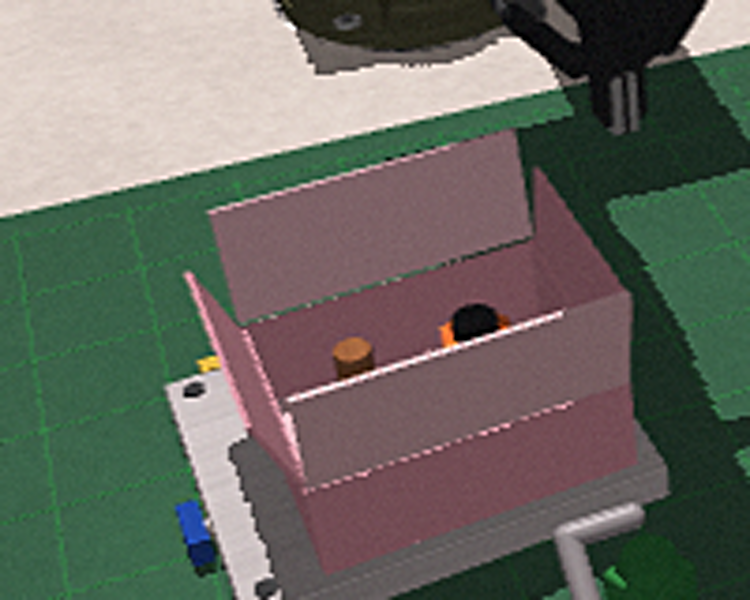

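Emit:
jog_arm --moves '[{"dx":0,"dy":0.1,"dz":1,"roll":0,"claw":0},{"dx":0,"dy":0,"dz":1,"roll":0,"claw":0},{"dx":0,"dy":0,"dz":1,"roll":0,"claw":0},{"dx":0,"dy":0,"dz":0.8,"roll":0,"claw":0},{"dx":0,"dy":-0.5,"dz":0,"roll":0,"claw":0},{"dx":0,"dy":-0.5,"dz":0,"roll":0,"claw":0},{"dx":0,"dy":-0.5,"dz":0,"roll":0,"claw":0},{"dx":0,"dy":-0.5,"dz":0,"roll":0,"claw":0},{"dx":0,"dy":-0.5,"dz":0,"roll":0,"claw":0},{"dx":0,"dy":-0.4,"dz":0,"roll":0,"claw":0}]'

```text
time: 53.45
tcp_pos: [580.4, -63.3, 83.1]
tcp_rot: [-0.029, 1.0, -0.0, 0.0]
ft_force: [-0.2, 0.6, 0.9]
gripper_width: -0.0
grip_force: 0.4
```

Emit:
jog_arm --moves '[{"dx":0,"dy":0,"dz":0.4,"roll":0,"claw":0},{"dx":0,"dy":0,"dz":0.4,"roll":0,"claw":0},{"dx":0,"dy":0,"dz":0.3,"roll":0,"claw":0},{"dx":0,"dy":0,"dz":0.2,"roll":0,"claw":0},{"dx":0,"dy":0,"dz":0.15,"roll":0,"claw":0},{"dx":0,"dy":0,"dz":0.1,"roll":0,"claw":0},{"dx":0,"dy":0,"dz":0,"roll":0,"claw":0},{"dx":0,"dy":0,"dz":0,"roll":0,"claw":0},{"dx":0,"dy":0,"dz":0,"roll":0,"claw":0},{"dx":0,"dy":0,"dz":0,"roll":0,"claw":0}]'

```text
time: 54.7
tcp_pos: [580.3, -62.5, 52.0]
tcp_rot: [-0.03, 1.0, 0.0, 0.0]
ft_force: [0.3, -0.0, -0.3]
gripper_width: -0.3
grip_force: 0.0
```

Run:
```python
from h import *
flaps('scene'); go(c2w(0,67),49)
im,d=snap('scene'); W=cloud('scene',d); c=w2c(W)
m=(abs(c[...,0]-140)<80)&(abs(c[...,1])<160)&(W[...,2]>30)&(c[...,0]>95); print('far side',m.sum(),np.percentile(np.c_[c[m],W[m][:,2]],[2,50,98],axis=0).round() if m.any() else '')
```

```text
near 660 [0.13 1.74 1.78]
far 642 [1.75 1.78 1.82]
left 418 [0.15 0.54 1.3 ]
right 159 [1.97 1.98 2.01]
tcp [580.2 -62.5  51.9] carton [-2.6 66.7] yaw y-axis 93.39
units dx dy dz [-0.132  0.017  0.147] [0.9 0.5 0.3]
far side 731 [[ 148. -157.   31.]
 [ 204.  -77.   98.]
 [ 219.   74.  102.]]
```

Emit:
jog_arm --moves '[{"dx":0,"dy":0,"dz":0.1,"roll":0,"claw":0},{"dx":0,"dy":0,"dz":0.05,"roll":0,"claw":0},{"dx":0,"dy":0,"dz":0.05,"roll":0,"claw":0},{"dx":0,"dy":0,"dz":0,"roll":0,"claw":0},{"dx":0,"dy":0,"dz":0,"roll":0,"claw":0},{"dx":0,"dy":0,"dz":0,"roll":0,"claw":0},{"dx":0,"dy":0,"dz":0,"roll":0,"claw":0},{"dx":0,"dy":0,"dz":0,"roll":0,"claw":0},{"dx":0,"dy":0,"dz":0,"roll":0,"claw":0},{"dx":0,"dy":0,"dz":0,"roll":0,"claw":0}]'

```text
time: 56.05
tcp_pos: [580.4, -62.7, 48.4]
tcp_rot: [-0.03, 1.0, -0.0, 0.0]
ft_force: [-0.3, -1.4, 6.1]
gripper_width: 0.1
grip_force: 2.7
```

```bash
cat >> h.py <<'E'
def flat(side,cam='scene'):
    i,s,cr,zc,L={'near':(0,-1,73,87.5,72),'far':(0,1,73,87.5,72),'left':(1,1,88,84,55),'right':(1,-1,88,84,55)}[side]
    im,d=snap(cam); W=cloud(cam,d); c=w2c(W); z=W[...,2]
    hsv=cv2.cvtColor(im,cv2.COLOR_RGB2HSV); pink=(hsv[...,1]>30)&((hsv[...,0]>160)|(hsv[...,0]<8))
    a=cr-s*c[...,i]; m=pink&(a>8)&(a<L)&(abs(c[...,1-i])<60)&(z>zc-10)&(z<zc+40)
    if m.sum()<20: print(side,'few',m.sum()); return
    f=np.polyfit(a[m],z[m],1); b=np.median(np.arctan2(z[m]-zc-1.5,a[m])); print(side,m.sum(),'slope',f.round(3),'median ang',b.round(3))
E
python3 - <<'E'
from h import *
flat('left');go(c2w(0,67),49)
E
```

```text
left 207 slope [-0.157 94.007] median ang 0.025
tcp [580.4 -62.7  48.4] carton [-2.5 66.4] yaw y-axis 93.39
units dx dy dz [-0.124  0.028 -0.028] [-1.6 -1.1  5.7]
```

Emit:
jog_arm --moves '[{"dx":0,"dy":0,"dz":-1,"roll":0,"claw":0},{"dx":0,"dy":0,"dz":-1,"roll":0,"claw":0},{"dx":0,"dy":-0.3,"dz":-1,"roll":0,"claw":0},{"dx":0,"dy":-1,"dz":-1,"roll":0,"claw":0},{"dx":0,"dy":-1,"dz":0,"roll":0,"claw":0},{"dx":0,"dy":-1,"dz":0,"roll":0,"claw":0},{"dx":0,"dy":-1,"dz":0,"roll":0,"claw":0},{"dx":0,"dy":-1,"dz":0,"roll":0,"claw":0},{"dx":0,"dy":-1,"dz":0,"roll":0,"claw":0},{"dx":0,"dy":-1,"dz":0,"roll":0,"claw":0}]'

```text
time: 57.35
tcp_pos: [588.8, -209.7, 127.7]
tcp_rot: [-0.03, 1.0, 0.0, -0.0]
ft_force: [0.3, 0.5, -0.5]
gripper_width: 0.1
grip_force: 0.0
```

Emit:
jog_arm --moves '[{"dx":0,"dy":-1,"dz":0,"roll":0,"claw":0},{"dx":0,"dy":-1,"dz":0,"roll":0,"claw":0},{"dx":0,"dy":-1,"dz":0,"roll":0,"claw":0},{"dx":0,"dy":0,"dz":1,"roll":0,"claw":0},{"dx":0,"dy":0,"dz":1,"roll":0,"claw":0},{"dx":0,"dy":0,"dz":0.35,"roll":0,"claw":0},{"dx":0,"dy":0.5,"dz":0,"roll":0,"claw":0},{"dx":0,"dy":0.5,"dz":0,"roll":0,"claw":0},{"dx":0,"dy":0.5,"dz":0,"roll":0,"claw":0},{"dx":0,"dy":0.5,"dz":0,"roll":0,"claw":0}]'

```text
time: 58.6
tcp_pos: [590.6, -227.5, 81.6]
tcp_rot: [-0.03, 1.0, -0.0, 0.001]
ft_force: [0.9, -1.3, -0.7]
gripper_width: 0.2
grip_force: 0.5
```

Run:
```python
from h import *
flaps('scene');flat('left');go(c2w(0,-67),49)
```

```text
near 603 [0.   1.74 1.78]
far 628 [1.76 1.78 1.82]
left 188 [0.02 0.06 0.09]
right 188 [1.49 1.58 1.93]
left 371 slope [5.0000e-03 8.6352e+01] median ang 0.033
tcp [ 590.1 -226.8   81.3] carton [ -2.5 -97.9] yaw y-axis 93.48
units dx dy dz [-0.126  1.543  1.613] [-0.3 -0.7 -0.2]
```

Emit:
jog_arm --moves '[{"dx":0,"dy":0.5,"dz":0,"roll":0,"claw":0},{"dx":0,"dy":0.5,"dz":0,"roll":0,"claw":0},{"dx":0,"dy":0.5,"dz":0,"roll":0,"claw":0},{"dx":0,"dy":0,"dz":0.4,"roll":0,"claw":0},{"dx":0,"dy":0,"dz":0.4,"roll":0,"claw":0},{"dx":0,"dy":0,"dz":0.4,"roll":0,"claw":0},{"dx":0,"dy":0,"dz":0.2,"roll":0,"claw":0},{"dx":0,"dy":0,"dz":0.15,"roll":0,"claw":0},{"dx":0,"dy":0,"dz":0.08,"roll":0,"claw":0},{"dx":0,"dy":0,"dz":0,"roll":0,"claw":0}]'

```text
time: 59.95
tcp_pos: [588.1, -198.4, 48.5]
tcp_rot: [-0.03, 1.0, -0.0, -0.0]
ft_force: [-1.3, -0.6, 2.7]
gripper_width: 0.4
grip_force: 1.3
```

Run:
```python
from h import *
flat('right');go(c2w(-112,0),140)
```

```text
right 148 slope [ -0.28  100.037] median ang 0.032
tcp [ 588.1 -198.4   48.5] carton [ -2.8 -69.4] yaw y-axis 93.39
units dx dy dz [ 5.462  3.471 -4.575] [-0.8  0.4  2.8]
```

Emit:
jog_arm --moves '[{"dx":0,"dy":0,"dz":-1,"roll":0,"claw":0},{"dx":0,"dy":0,"dz":-1,"roll":0,"claw":0},{"dx":0,"dy":0,"dz":-1,"roll":0,"claw":0},{"dx":0,"dy":0.5,"dz":-1,"roll":0,"claw":0},{"dx":0,"dy":1,"dz":-1,"roll":0,"claw":0},{"dx":1,"dy":1,"dz":0,"roll":0,"claw":0},{"dx":1,"dy":1,"dz":0,"roll":0,"claw":0},{"dx":1,"dy":0,"dz":0,"roll":0,"claw":0},{"dx":1,"dy":0,"dz":0,"roll":0,"claw":0},{"dx":1,"dy":0,"dz":0,"roll":0,"claw":0}]'

```text
time: 61.25
tcp_pos: [483.6, -133.5, 148.6]
tcp_rot: [-0.03, 1.0, -0.0, 0.0]
ft_force: [0.0, -0.6, -0.3]
gripper_width: 0.0
grip_force: 0.0
```

Emit:
jog_arm --moves '[{"dx":0.5,"dy":0,"dz":0,"roll":0,"claw":0},{"dx":0,"dy":0,"dz":1,"roll":0,"claw":0},{"dx":0,"dy":0,"dz":1,"roll":0,"claw":0},{"dx":0,"dy":0,"dz":0.7,"roll":0,"claw":0},{"dx":-0.5,"dy":0,"dz":0,"roll":0,"claw":0},{"dx":-0.5,"dy":0,"dz":0,"roll":0,"claw":0},{"dx":-0.5,"dy":0,"dz":0,"roll":0,"claw":0},{"dx":0,"dy":0,"dz":0,"roll":0,"claw":0},{"dx":0,"dy":0,"dz":0,"roll":0,"claw":0},{"dx":0,"dy":0,"dz":0,"roll":0,"claw":0}]'

```text
time: 62.5
tcp_pos: [504.0, -133.2, 94.3]
tcp_rot: [-0.03, 1.0, -0.0, -0.0]
ft_force: [-0.8, -0.3, -0.9]
gripper_width: 0.1
grip_force: 0.0
```

Run:
```python
from h import *
flaps('scene');flat('left');flat('right');go(c2w(-39,0),52)
```

```text
near 754 [-0.01  1.43  1.49]
far 632 [1.75 1.79 1.82]
left 191 [0.02 0.06 0.1 ]
right 174 [0.03 0.06 0.11]
left 377 slope [-1.200e-02  8.695e+01] median ang 0.033
right 391 slope [-5.0000e-03  8.6807e+01] median ang 0.04
tcp [ 504.1 -133.2   94.4] carton [-82.8   0.6] yaw y-axis 93.38
units dx dy dz [-2.19  -0.029  2.119] [ 0.5  0.5 -0.7]
```

Emit:
jog_arm --moves '[{"dx":-0.6,"dy":0,"dz":0,"roll":0,"claw":0},{"dx":-0.6,"dy":0,"dz":0,"roll":0,"claw":0},{"dx":-0.5,"dy":0,"dz":0,"roll":0,"claw":0},{"dx":-0.5,"dy":0,"dz":0,"roll":0,"claw":0},{"dx":0,"dy":0,"dz":0.5,"roll":0,"claw":0},{"dx":0,"dy":0,"dz":0.5,"roll":0,"claw":0},{"dx":0,"dy":0,"dz":0.5,"roll":0,"claw":0},{"dx":0,"dy":0,"dz":0.3,"roll":0,"claw":0},{"dx":0,"dy":0,"dz":0.15,"roll":0,"claw":0},{"dx":0,"dy":0,"dz":0.1,"roll":0,"claw":0}]'

```text
time: 63.9
tcp_pos: [548.1, -130.5, 53.2]
tcp_rot: [-0.03, 1.0, 0.0, -0.0]
ft_force: [-0.1, 0.7, 0.5]
gripper_width: 0.1
grip_force: 0.3
```

Run:
```python
from h import *
flat('near');go(c2w(-39,0),52)
```

```text
near 1002 slope [8.0000e-03 9.1081e+01] median ang 0.054
tcp [ 548.  -130.6   53. ] carton [-38.8   0.6] yaw y-axis 93.39
units dx dy dz [ 0.009 -0.032  0.052] [-0.6  0.2 -0.6]
```

Emit:
jog_arm --moves '[{"dx":0,"dy":0,"dz":0.08,"roll":0,"claw":0},{"dx":0,"dy":0,"dz":0,"roll":0,"claw":0},{"dx":0,"dy":0,"dz":-1,"roll":0,"claw":0},{"dx":0,"dy":0,"dz":-1,"roll":0,"claw":0},{"dx":0,"dy":0,"dz":-1,"roll":0,"claw":0},{"dx":-0.2,"dy":0,"dz":-1,"roll":0,"claw":0},{"dx":-0.5,"dy":0,"dz":-0.9,"roll":0,"claw":0},{"dx":-1,"dy":0,"dz":0,"roll":0,"claw":0},{"dx":-1,"dy":0,"dz":0,"roll":0,"claw":0},{"dx":-1,"dy":0,"dz":0,"roll":0,"claw":0}]'

```text
time: 65.2
tcp_pos: [622.7, -126.2, 149.8]
tcp_rot: [-0.03, 1.0, -0.0, 0.0]
ft_force: [0.2, 0.2, -0.3]
gripper_width: 0.0
grip_force: 0.0
```

Emit:
jog_arm --moves '[{"dx":-1,"dy":0,"dz":0,"roll":0,"claw":0},{"dx":-1,"dy":0,"dz":0,"roll":0,"claw":0},{"dx":-1,"dy":0,"dz":0,"roll":0,"claw":0},{"dx":-1,"dy":0,"dz":0,"roll":0,"claw":0},{"dx":0,"dy":0,"dz":1,"roll":0,"claw":0},{"dx":0,"dy":0,"dz":1,"roll":0,"claw":0},{"dx":0,"dy":0,"dz":0.8,"roll":0,"claw":0},{"dx":0,"dy":0,"dz":0,"roll":0,"claw":0},{"dx":0,"dy":0,"dz":0,"roll":0,"claw":0},{"dx":0,"dy":0,"dz":0,"roll":0,"claw":0}]'

```text
time: 66.45
tcp_pos: [702.7, -121.6, 94.9]
tcp_rot: [-0.03, 1.0, -0.0, 0.001]
ft_force: [-0.7, -0.2, 0.1]
gripper_width: 0.5
grip_force: 0.0
```

Run:
```python
from h import *
flat('near');flaps('scene');go(c2w(39,0),52)
```

```text
near 317 slope [-9.0000e-03  9.0313e+01] median ang 0.021
near 133 [0.02 0.05 0.07]
far 309 [1.76 1.79 2.28]
left 0 
right 212 [0.09 0.15 0.21]
tcp [ 702.5 -121.6   94.6] carton [115.9   0.5] yaw y-axis 93.39
units dx dy dz [ 3.848 -0.023  2.126] [1.  1.3 0.1]
```

Emit:
jog_arm --moves '[{"dx":0.6,"dy":0,"dz":0,"roll":0,"claw":0},{"dx":0.6,"dy":0,"dz":0,"roll":0,"claw":0},{"dx":0.6,"dy":0,"dz":0,"roll":0,"claw":0},{"dx":0.6,"dy":0,"dz":0,"roll":0,"claw":0},{"dx":0.5,"dy":0,"dz":0,"roll":0,"claw":0},{"dx":0.5,"dy":0,"dz":0,"roll":0,"claw":0},{"dx":0.45,"dy":0,"dz":0,"roll":0,"claw":0},{"dx":0,"dy":0,"dz":0.4,"roll":0,"claw":0},{"dx":0,"dy":0,"dz":0.4,"roll":0,"claw":0},{"dx":0,"dy":0,"dz":0.4,"roll":0,"claw":0}]'

```text
time: 67.8
tcp_pos: [625.0, -125.9, 68.7]
tcp_rot: [-0.03, 1.0, 0.0, -0.0]
ft_force: [-0.1, -0.4, 2.0]
gripper_width: 0.1
grip_force: 0.4
```

Emit:
jog_arm --moves '[{"dx":0,"dy":0,"dz":0.4,"roll":0,"claw":0},{"dx":0,"dy":0,"dz":0.3,"roll":0,"claw":0},{"dx":0,"dy":0,"dz":0.15,"roll":0,"claw":0},{"dx":0,"dy":0,"dz":0.1,"roll":0,"claw":0},{"dx":0,"dy":0,"dz":0.03,"roll":0,"claw":0},{"dx":0,"dy":0,"dz":0,"roll":0,"claw":0},{"dx":0,"dy":0,"dz":0,"roll":0,"claw":0},{"dx":0,"dy":0,"dz":0,"roll":0,"claw":0},{"dx":0,"dy":0,"dz":0,"roll":0,"claw":0},{"dx":0,"dy":0,"dz":0,"roll":0,"claw":0}]'

```text
time: 69.05
tcp_pos: [624.8, -126.0, 51.8]
tcp_rot: [-0.03, 1.0, -0.0, 0.0]
ft_force: [-5.1, 2.2, 12.5]
gripper_width: 0.5
grip_force: 6.0
```

Emit:
jog_arm --moves '[{"dx":0,"dy":0,"dz":-1,"roll":0,"claw":0},{"dx":0,"dy":0,"dz":-1,"roll":0,"claw":0},{"dx":0,"dy":0,"dz":-1,"roll":0,"claw":0},{"dx":0,"dy":0,"dz":-1,"roll":0,"claw":0},{"dx":0,"dy":0,"dz":-1,"roll":0,"claw":0},{"dx":0,"dy":1,"dz":0,"roll":0,"claw":0},{"dx":0,"dy":1,"dz":0,"roll":0,"claw":0},{"dx":0,"dy":1,"dz":0,"roll":0,"claw":0},{"dx":0,"dy":1,"dz":0,"roll":0,"claw":0},{"dx":0,"dy":1,"dz":0,"roll":0,"claw":0}]'

```text
time: 70.3
tcp_pos: [618.8, -24.4, 149.7]
tcp_rot: [-0.03, 1.0, 0.0, -0.0]
ft_force: [0.0, -0.5, 0.5]
gripper_width: 0.5
grip_force: 0.0
```

Run:
```python
from h import *
flat('near');flat('far')
im,d=snap('scene');cv2.imwrite('pics/p7.png',im[...,::-1])
print(bot.get_obs()['ft_force'].round(1))
```

```text
near 1078 slope [-4.0000e-03  9.0284e+01] median ang 0.027
far 1213 slope [ 0.    90.062] median ang 0.027
[-0.1  0.   0. ]
```

View pics/p7.png

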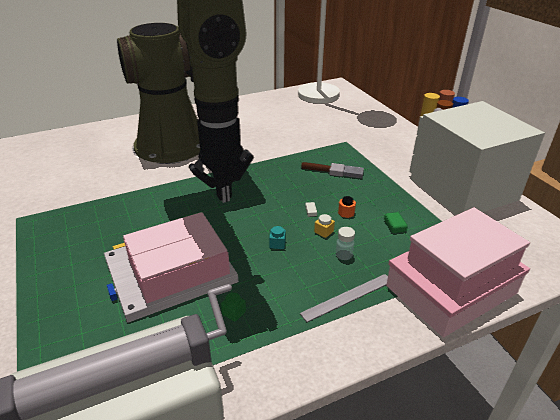

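The picture shows the carton closed flat (about px 175,255). The bench pot (324,226) and jar (347,206) are still on the mat, and the robot is clear. Handing in.

```bash
python3 -c "
from station import bot
print(bot.hand_in())"
```

```text
the job is handed in; nothing more can be done
None
```

The job is handed in, with no verdict returned: pads touched red, yellow, blue; stamp and tin added to the pot and jar already in the carton; all four flaps measured flat; robot clear.

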